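# Load the carrier plate on the tilted indexing head and index it to the pointer

## Robot

A 7-joint arm with a two-finger parallel gripper is mounted at the origin on the work surface. World frame = base frame: x ahead of the robot, y to its left, z up, the work surface at z = 0. Lengths are in m, angles in rad, forces in N, time in s.
With the tool pointing down it reaches from about 0.4 to 0.875 m from the base axis. Payload 19.3 kg.
Tool frame: the origin (TCP) lies at the very end of the fingers, on their centre line; the grasp point (between the pads) lies 19 mm behind it; z points along the fingers, y is the line along which they close (so a half turn about z gives the same grasp; the last joint's range is limited). The gripper opens to 85 mm and grips with 20 to 120 N. Pads are 22 mm wide; open, the fingers measure 114 mm over their backs; the gripper's body (76 mm by 85 mm) begins 54 mm behind the grasp point. The pads swing forward as they close: fully open they stand 13 mm farther back than shut.
Start: joints at [1.089, 0.521, -0.036, 1.599, 0.021, 1.021, -0.113], TCP at [0.25, -0.573, 0.231] pointing down, gripper open.
Joint ranges: [-2.91, 2.91], [-0.3, 2.13], [-1.5, 1.42], [0.17, 2.43], [-1.26, 4.41], [0.16, 1.93], [-2.52, 2.52]. Speed limits (rad/s): [1.89, 1.89, 2.39, 2.39, 3.01, 3.01, 3.01].

## Interface

Orientations are given as [roll, pitch, yaw] about the fixed x, y, z axes, in that order (R = Rz(yaw) Ry(pitch) Rx(roll)).
In Python, from workcell import monitor, viewer, bot gives the robot as it stands.
- The arm moves only by the tool move_arm, never from a script. Its arguments are lists of equal length, an entry for each row: "gripper": the opening, from 0 (shut) to 1 (fully open); "linear": the shift along the tool's x, y, z in cm, a list of three; "twist": the turn about the tool's z in degrees. A call has 1 to 8 rows; each row shifts and turns the commanded pose from where the row before left it, along the tool's axes as they then stand; what a row does not reach is not made up. A row lasts 1/10 s, in which the tool goes at most 50 mm and 8.59 degrees, less where a joint would pass 70% of its speed; a pose out of reach is approached as far as the arm can. A call with a gripper value outside its range is refused whole. The fingers move at their own pace and stop on an object; "squeeze" is the grip in N (left out, the last holds). Time passes only in rows, so rows that do not move let the fingers close. It gives the time, the measured TCP pose, the force, the opening and the grip force at its end, in the units of the state.
- monitor.observe(): the state, without advancing time (a new reading comes with each control period).
- viewer.grab_frame(name): name is "side" or "top"; returns a dict with "img" (420x560x3 uint8, red, green, blue), "K" (3x3 intrinsics, pixels), "eye" and "rotation" of the camera in the world. Camera axes: x right, y up, looking along -z (the intrinsics and any distortion apply to the point x, -y, -z); pixel columns grow to the right and rows downward; lengths in m; the calibration is good to about 2 mm. A picture is of the moment at which its call begins. There is no depth.
- bot.job_done(): hands the job in; it is judged then, once.
The state is a dict: "clock": time; "qpos": joint angles; "qd": joint speeds; "joint_efforts": joint torques, N m; "position": TCP position; "tool_rot": TCP orientation; "force": force on the tool from outside, world axes, zero at the start; "moment": the same for the moment, N m; "grip_width": finger opening in m; "finger_force": force on a finger pad.
Only numpy, scipy, OpenCV 4.12 (cv2) and the standard library are available. Lean on these libraries where they do the work, as an engineer would, in place of code of your own. Each camera call takes 0.05 s, during which the arm holds its last target. There are 200 camera calls.

## Task

Pick up the carrier plate by its crossbar and press it onto the three balls of the tilted head, nose over the ball beside the rib, until the spring rollers snap over its edges and hold it fully home. Then turn the loaded head two clicks anticlockwise, as seen looking down on its face, so that the rib comes to rest at the pointer, and let go. Leave the carton, the disc stack and the pipe offcut where they are.

Things in the scene. Friction and masses are not known exactly. Their poses are not given: they have to be found in the camera images.
- plate: Loose aluminium carrier plate, 0.55 kg (+-25 %), on its feet on the bench. Origin: centre of its underside; z out of the upper face, x to its nose. Main plate x -55 to 45 mm, 14 thick; nose 52 wide, out to x 75. Its sides widen at 45 degrees from y +-46 at the underside to a ridge at y +-56, z 10, then slope in to y +-52 at the top.
- plate_seat (a point): The plate's origin, in its axes; it coincides with head_home in position and axes when the plate is home. The underside has three 90-degree vee grooves made of slanted pads, the plate's feet: 45 mm from the origin at 0, 120 and -120 degrees from x, running radially, 26 mm long, apex at the underside, pads reaching 11 mm below it.
- plate_bar (a point): Centre of the plate's T-handle crossbar, 53 mm above the underside on the plate's z axis, in the plate's axes. The bar is dark steel, 64 mm along the plate's x, 18 mm wide along y, 22 mm tall (42 to 64 mm above the underside), on a round stem of 18 mm diameter. Grip it across y.
- plate_nose (a point): Middle of the end face of the plate's nose, 75 mm from the plate's origin along its x and 7 mm up. A pipe stub, 28 mm diameter, 24 mm tall, stands on the nose at x 55 mm.
- positioner: Fixed blue bench positioner, footprint 250 x 190 mm, origin on the bench below the centre of the head's face, which is 150 mm up; its z is vertical. The head's axis leans 25 degrees from vertical towards the positioner's -x (low side). The motor box, detent plunger and pointer are on its +x (high) side, the pointer's bracket reaching 150 mm from the origin and 230 mm up.
- head_face (a point): Centre of the head's steel face; z out along the head's axis, x towards the rib. Turns with the head. The head is a scalloped disc, 200 mm diameter, with three fixed steel balls, 18 mm diameter, tops 22 mm above the face, 45 mm from the axis at 0, 120 and -120 degrees from x. At y +-60 mm stand two sprung levers, see roller_a.
- head_home (a point): Where the plate's origin must come, and with the same axes: 25.7 mm above the centre of the head's face, on its axis; z out along the axis (25 degrees from vertical), x towards the rib. It turns with the head.
- roller_a (a point): Centre of the roller (10 mm diameter, 18 mm long along x) of the sprung lever on the head's +y side; the levers hinge at y +-60 mm, 6 mm above the face, and swing outwards; rollers spin freely. Empty, the rollers are 41 mm above the face at y +-54 mm. A plate lowered along the axis meets them about 15 mm above home.
- roller_b (a point): The same on the head's -y side. Pushing the plate past both rollers takes about 8 to 20 N along the axis (let go on top of them, it rolls off); over about the last 6 mm they pull it home, pressing it down with some 10 N. With the plate home the rollers' tops are about 21 mm above its underside, centres at y +-57 mm.
- nose_home (a point): Where plate_nose must come on the head, 75 mm from the axis along x.
- head_rib (a point): Top of the raised rib on the head's face near its rim, the only one: 21 mm long radially, 7 mm wide, 5 mm tall, 87 mm from the axis along the head's x. The ball nearest to it is the one for the plate's nose.
- pointer (a point): Tip of the fixed pointer on the positioner, a 7 mm wide bar just outside the head's rim on the positioner's +x side, its top 8 mm above the level of the face.
- head (a joint): Turn of the head about its axis, rad, growing anticlockwise looking down on the face; 0: rib at the pointer. Clicks every 0.349 rad (20 degrees), held by a spring detent (0.2 to 0.5 N m to pass a click, then it runs on into the next); starts two clicks short (-0.698). Stops at -1.48 and +0.44. It can be turned by the seated plate's crossbar.
- carton: Yellow carton 60 x 90 x 50 mm, origin under its centre; leave alone.
- disc_stack: Stack of grinding discs, 110 mm diameter, 27 mm high, origin under its centre; leave alone.
- pipe_offcut: Standing steel pipe offcut, 76 mm diameter, 90 mm high, origin under its centre; leave alone.
Things that resemble listed ones, but are neither listed nor needed, are in the scene too. There is more than one size of the plate; the one meant has the size given above.

How it is judged:
On the way, in this order (a step that is already met when the one before it is completed fails the run):
1. the plate is fully home on the three balls, nose over the ball beside the rib, with the rib still short of the pointer (distance between plate_seat and head_home below 0.003 m and distance between plate_nose and nose_home below 0.004 m and angle between the z axis of plate and the z axis of head_home, either way round below 0.035 rad and value of joint head below -0.2 rad), for 0.2 s.
2. the head, with the plate still home on it, is turned until the rib is at the pointer (distance between plate_seat and head_home below 0.003 m and distance between plate_nose and nose_home below 0.004 m and angle between the z axis of plate and the z axis of head_home, either way round below 0.035 rad and value of joint head between -0.08 and 0.08 rad), for 0.2 s.
At the end, for the whole second after the job is handed in: The released plate is at rest and fully home: its origin within 3 mm of head_home, its nose within 4 mm of nose_home, its face within 2 degrees of parallel to the head's; the head rests with the rib at the pointer (within 0.08 rad); the three bystanders were not moved by more than 30 mm or tipped (all of step 2 and linear speed of plate below 0.02 m/s and angular speed of plate below 0.1 rad/s); the robot touches nothing.
It fails at once if the carton is moved by more than 30 mm or tipped (distance of carton from where it was at the start of the episode above 0.03 m or angle between carton's own z axis and vertical above 0.3 rad).
It fails at once if the disc stack is moved by more than 30 mm or tipped (distance of disc_stack from where it was at the start of the episode above 0.03 m or angle between disc_stack's own z axis and vertical above 0.3 rad).
It fails at once if the pipe offcut is moved by more than 30 mm or tipped (distance of pipe_offcut from where it was at the start of the episode above 0.03 m or angle between pipe_offcut's own z axis and vertical above 0.3 rad).
It also fails if it takes over 48 s, if anything falls off the work surface, if the arm or the gripper's body presses on something with over 40 N, if the wrist force passes 120 N, or if a joint passes its speed limit or range.

## Working session

There is one attempt and no reset: what is moved stays moved. The work goes in short steps, Python scripts to look and compute and a tool call to move; the robot and the scene stay as the last step left them, time stands still between calls to the robot, and variables do not carry over. Pictures are saved under pics/ and viewed, at most 10 in all, crops included, and the job is handed in when it is done.

Besides the shell and the picture viewer there is one more tool, called after "Call:" as name(argument=value, ...), one argument or row to a line, values as JSON. move_arm: Moves the arm, as the interface text tells. Its arguments: {"type":"object","properties":{"gripper":{"type":"array"},"linear":{"type":"array"},"twist":{"type":"array"},"squeeze":{"type":"number"}},"required":["gripper","linear","twist"]}

```bash
mkdir -p pics
cat > h.py <<'E'
import numpy as np, cv2
from workcell import monitor, viewer, bot
def grab(n,tag):
    f=viewer.grab_frame(n); cv2.imwrite(f'pics/{tag}.png',cv2.cvtColor(f['img'],cv2.COLOR_RGB2BGR)); np.savez(f'pics/{tag}.npz',**{k:np.array(v) for k,v in f.items() if k in('img','K','eye','rotation')}); return f
def load(tag): return dict(np.load(f'pics/{tag}.npz'))
def ray(f,u,v):
    d=np.linalg.inv(f['K'])@np.array([u,v,1.]); d=np.array(f['rotation'])@np.array([d[0],-d[1],-d[2]]); return np.array(f['eye']),d/np.linalg.norm(d)
def onz(f,u,v,z):
    e,d=ray(f,u,v); return e+d*(z-e[2])/d[2]
def proj(f,p):
    c=np.array(f['rotation']).T@(np.array(p)-f['eye']); q=f['K']@np.array([c[0],-c[1],-c[2]]); return q[:2]/q[2]
def tri(f,a,g,b):
    e1,d1=ray(f,*a); e2,d2=ray(g,*b); s=np.linalg.lstsq(np.c_[d1,-d2],e2-e1,rcond=None)[0]
    p,q=e1+s[0]*d1,e2+s[1]*d2; return (p+q)/2,np.linalg.norm(p-q)
E
python3 - <<'E'
from h import *
for n in('side','top'):
    f=grab(n,n+'0'); print(n,f.keys(),f['K'],f['eye'],f['rotation'])
    cv2.imwrite(f'pics/{n}0b.png',cv2.resize(cv2.imread(f'pics/{n}0.png'),(800,600),interpolation=cv2.INTER_CUBIC))
print(monitor.observe())
E
```

```text
side dict_keys(['img', 'K', 'eye', 'rotation']) [[513.18230537   0.         281.26852433]
 [  0.         513.18230537 216.5634446 ]
 [  0.           0.           1.        ]] [0.40279755 1.08159788 1.38795465] [ 0.73401705  0.00397383 -2.99442033]
top dict_keys(['img', 'K', 'eye', 'rotation']) [[414.34542216   0.         288.44963075]
 [  0.         414.34542216 210.15632049]
 [  0.           0.           1.        ]] [0.4934194  0.00222282 1.34565315] [ 7.79603829e-02 -1.12560067e-03 -1.59932045e+00]
{'clock': 0.1, 'qpos': array([ 1.08881327,  0.52195894, -0.03630815,  1.59991737,  0.02122149,
        1.02110571, -0.11278114]), 'qd': array([-0.00156611, -0.00114817,  0.00036364, -0.00166442, -0.00178923,
        0.00037814,  0.00045425]), 'joint_efforts': array([ 3.51586568e-03, -9.28478765e+01,  1.98358923e+00, -3.70533049e+01,
        1.80511060e-02,  5.37310771e-03, -7.24638721e-05]), 'position': array([ 0.24999172, -0.57251225,  0.23079273]), 'tool_rot': array([-3.14059338e+00,  9.73420194e-05,  4.11784890e-01]), 'force': array([ 0.39454801,  0.40704996, -0.51766292]), 'moment': array([0.00184799, 0.00164382, 0.02359702]), 'finger_force': 0.0, 'grip_width': 0.08504660337545235}
```

View pics/top0b.png

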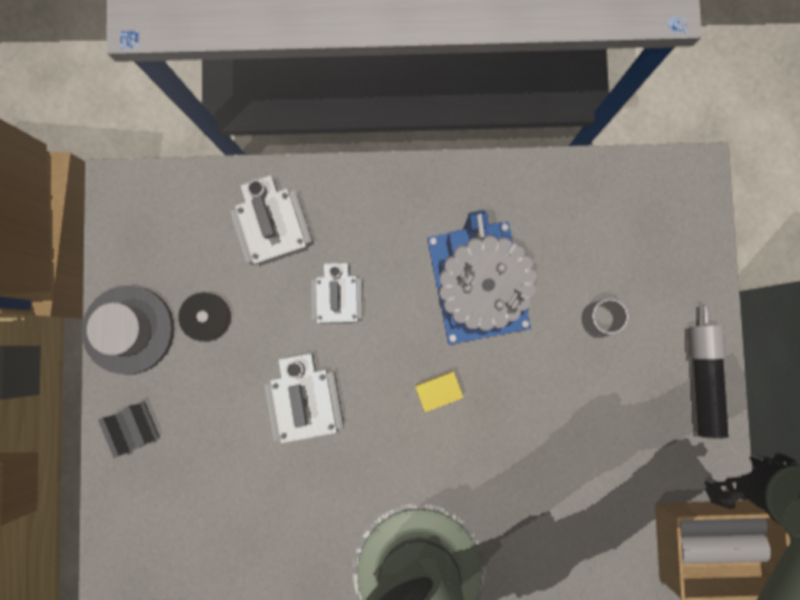

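View pics/side0b.png

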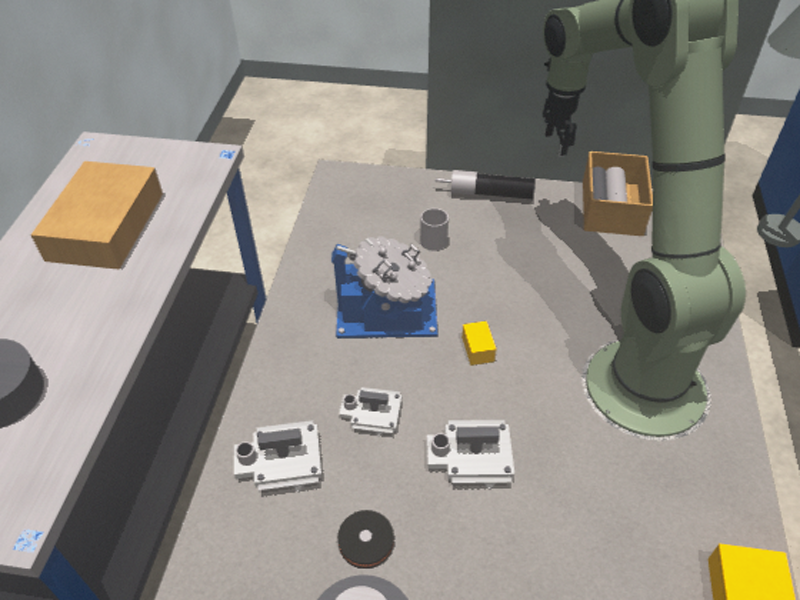

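The top view shows three plates, at (270,222), (336,295) and (303,400), with the head at (488,285), the carton at (440,392), the pipe at (607,315) and the discs at (205,316). Next I'll measure the plates.

```bash
sed -i "s/^def grab(n,tag):/from scipy.spatial.transform import Rotation as Ro\ndef grab(n,tag):/; s/f=viewer.grab_frame(n);/f=dict(viewer.grab_frame(n)); f['rotation']=Ro.from_euler('xyz',f['rotation']).as_matrix();/" h.py
python3 - <<'E'
from h import *
for n in('side','top'): 
    d=load(n+'0'); d['rotation']=Ro.from_euler('xyz',d['rotation']).as_matrix(); np.savez(f'pics/{n}0.npz',**d)
f=load('top0');g=load('side0')
im=f['img'].astype(int); m=((im.min(2)>195)).astype(np.uint8)
m[:140]=0; m[:,:150]=0
m=cv2.morphologyEx(m,cv2.MORPH_CLOSE,np.ones((9,9)))
for c in cv2.findContours(m,cv2.RETR_EXTERNAL,cv2.CHAIN_APPROX_NONE)[0]:
    if cv2.contourArea(c)<200: continue
    P=np.array([onz(f,*p[0],0.022)[:2] for p in c],np.float32)
    r=cv2.minAreaRect(P); print(c.mean((0,1)),np.round(r[0],3),np.round(r[1],4),r[2])
# bars: dark inside plates
for n,f in(('top',f),('side',g)):
  im=f['img'].astype(int)
  cs=[(189,155),(235,206),(212,282)] if n=='top' else [(195,319),(260,287),(329,317)]
  for c in cs:
    h=38; s=im[c[1]-h:c[1]+h,c[0]-h:c[0]+h].max(2)<105
    k=cv2.connectedComponentsWithStats(s.astype(np.uint8))
    for i in range(1,k[0]):
      if k[2][i,4]<60: continue
      ys,xs=np.where(k[1]==i); 
      P=np.array([onz(f,x+c[0]-h,y+c[1]-h,0.075)[:2] for x,y in zip(xs,ys)],np.float32); r=cv2.minAreaRect(P)
      print(n,c,k[2][i,4],k[3][i]+np.array(c)-h,np.round(r[0],3),np.round(r[1],4),r[2])
for n,f,cs in(('t',load('top0'),[(140,110,110,120),(165,235,110,90),(285,130,110,125)]),('s',g,[(160,285,80,70),(290,285,80,70),(220,150,100,100)])):
  for i,(x,y,w,h) in enumerate(cs):
    cv2.imwrite(f'pics/c{n}{i}.png',cv2.resize(cv2.cvtColor(f['img'][y:y+h,x:x+w],cv2.COLOR_RGB2BGR),(400,300) if n=='s' else (400,400),interpolation=cv2.INTER_CUBIC))
A=np.hstack([cv2.imread('pics/cs0.png'),cv2.imread('pics/cs1.png')])
f=load('top0')['img'][...,::-1]
B=np.hstack([cv2.resize(f[115:190,150:250],(400,300),interpolation=2),cv2.resize(f[240:315,165:265],(400,300),interpolation=2)])
cv2.imwrite('pics/choice.png',np.vstack([A,B]))
E
```

```text
[210.97142857 278.77714286] [0.39 0.25] [0.1764 0.1209] 9.074158668518066
[234.95833333 205.06666667] [0.62  0.169] [0.0835 0.1258] 88.80126953125
[189.1027027  159.98378378] [0.779 0.316] [0.1374 0.1191] 17.079004287719727
top (189, 155) 104 [187.84615385 152.30769231] [0.791 0.307] [0.1051 0.0223] 7.771701812744141
top (212, 282) 83 [212.1686747  282.40963855] [0.378 0.234] [0.0797 0.0122] 9.58390998840332
side (195, 319) 210 [196.4047619  311.77142857] [0.774 0.328] [0.0859 0.0404] 17.876256942749023
side (195, 319) 66 [170.72727273 314.04545455] [0.848 0.34 ] [0.0268 0.0263] 62.6821174621582
side (260, 287) 104 [260.79807692 281.61538462] [0.605 0.192] [0.0316 0.0579] 89.67845153808594
side (329, 317) 66 [308.06060606 308.09090909] [0.45  0.261] [0.0238 0.0278] 6.73323917388916
side (329, 317) 211 [333.95260664 309.        ] [0.371 0.26 ] [0.0843 0.0409] 8.288541793823242
```

View pics/choice.png

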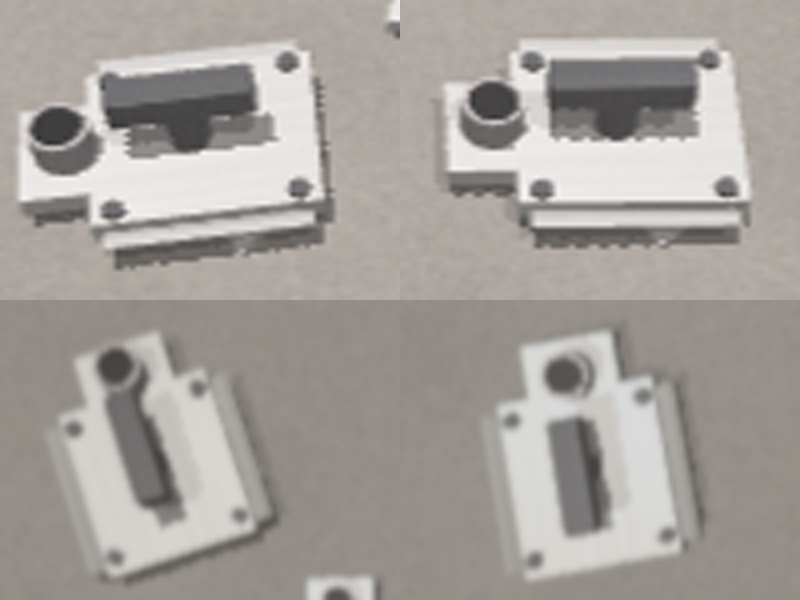

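Four lookalikes: the large plates at (270,222) and (303,400), the small plate at (336,295), and the grooved block at (130,428). The two large ones come out about 188 mm long, where 130 mm is required. The small one is about 60 px × 2.24 mm = 134 mm long and 103 mm wide, so the small one is the plate. I'll check it, and the head, in a crop.

Run:
```python
from h import *
f=load('top0')['img'][...,::-1]; g=load('side0')['img'][...,::-1]
R=lambda a,x,y,w,h:cv2.resize(a[y:y+h,x:x+w],(400,300),interpolation=cv2.INTER_CUBIC)
cv2.imwrite('pics/choice2.png',np.vstack([np.hstack([R(f,200,175,72,54),R(g,225,260,72,54)]),np.hstack([R(f,292,145,100,75),R(g,226,160,100,75)])]))
```

```text
(no output)
```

View pics/choice2.png

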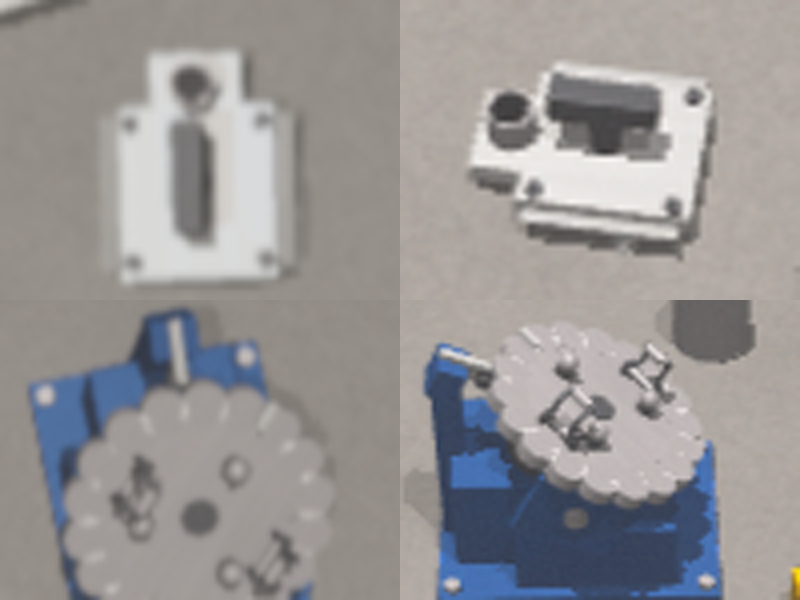

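In the crop, the small plate's outline is about 113 × 132 mm, which confirms it as the right one. The head's balls show at (238,470), (140,525) and (232,572) in the lower-left panel, and the first lies about 40° clockwise of the pointer, beside the rib.

The head is tilted 25°, but rows can only turn the tool about its own z. The interface says an out-of-reach pose is approached as far as the arm can. So I'll find out how the tool's orientation behaves at the edge of its reach, in free space.

Call:
move_arm(
  gripper=[1,1,1,1,1,1,1,1],
  linear=[
    [0,0,-5],
    [0,0,-5],
    [0,5,0],
    [0,5,0],
    [0,5,0],
    [0,5,0],
    [0,5,0],
    [0,5,0],
  ],
  twist=[0,0,0,0,0,0,0,0],
)

```text
clock: 0.9
position: [0.3406, -0.7895, 0.3336]
tool_rot: [-3.14, -0.006, 0.397]
force: [-1.3, -0.5, 0.9]
grip_width: 0.0854
finger_force: 0.0
```

Call:
move_arm(
  gripper=[1,1,1,1],
  linear=[
    [0,5,0],
    [0,5,0],
    [0,5,0],
    [0,0,0],
  ],
  twist=[0,0,0,0],
)

```text
clock: 1.3
position: [0.3522, -0.8042, 0.3115]
tool_rot: [-3.116, 0.003, 0.431]
force: [-0.1, -0.1, -0.2]
grip_width: 0.0852
finger_force: 0.0
```

```bash
python3 -c "
from h import *
s=monitor.observe();print(s['qpos'].round(3),s['position'].round(4),s['tool_rot'].round(4))"
```

```text
[ 1.109  1.092 -0.134  0.291  0.122  1.787 -0.07 ] [ 0.3522 -0.8042  0.3115] [-3.1156e+00  2.9000e-03  4.3110e-01]
```

Call:
move_arm(
  gripper=[1,1,1,1,1,1,1,1],
  linear=[
    [0,5,0],
    [0,5,0],
    [0,5,0],
    [0,5,0],
    [0,5,0],
    [0,5,0],
    [0,5,0],
    [0,5,0],
  ],
  twist=[0,0,0,0,0,0,0,0],
)

```text
clock: 2.1
position: [0.3986, -0.8337, 0.2658]
tool_rot: [3.093, 0.04, 0.523]
force: [0.9, 0.3, -0.4]
grip_width: 0.0856
finger_force: 0.0
```

Call:
move_arm(
  gripper=[1,1,1],
  linear=[
    [0,-3,0],
    [0,-3,0],
    [0,0,0],
  ],
  twist=[0,0,0],
)

```text
clock: 2.4
position: [0.3786, -0.807, 0.2659]
tool_rot: [3.096, 0.046, 0.522]
force: [0.1, 0.0, 1.3]
grip_width: 0.0851
finger_force: 0.0
```

```bash
python3 -c "
from h import *
s=monitor.observe();print(s['qpos'].round(3),s['position'].round(4),s['tool_rot'].round(4))"
```

```text
[ 1.264  1.101 -0.969  0.516  0.892  1.681 -0.201] [ 0.3786 -0.807   0.2659] [3.0963 0.0457 0.5221]
```

Tilt gained at the edge of reach does persist, so the wrist can be leaned this way. Before using it I'll measure the scene geometry.

Run:
```python
from h import *
f=load('top0');g=load('side0')
T=lambda x,y,o=(292,145),s=4:(o[0]+(x+.5)/s-.5,o[1]+(y+.5)/s-.5)
tp=lambda x,y:T(x,y-300); sd=lambda x,y:T(x-400,y-300,(226,160))
print('hub',tri(f,tp(200,517),g,sd(602,407)), 'onz',onz(f,*tp(200,517),.15))
print('balls',[np.round(v,4) if i<1 else v for a,b in (((237,470),(567,363)),((140,525),(596,432)),((231,573),(649,403))) for i,v in enumerate(tri(f,tp(*a),g,sd(*b)))])
print('pointer tip',tri(f,tp(181,384),g,sd(483,374)))
print('pointer back',tri(f,tp(177,320),g,sd(440,352)))
# bolts top
im=f['img']; b=[(304,169),(353.5,159),(368,226),(317,236.5)]
print('bolts',[np.round(onz(f,*p,.012)[:2],4) for p in b])
hs=cv2.cvtColor(im,cv2.COLOR_RGB2HSV); m=cv2.inRange(hs,(95,90,40),(130,255,255)); m[:140]=0;m[250:]=0;m[:,:290]=0;m[:,400:]=0
c=max(cv2.findContours(m,0,1)[0],key=cv2.contourArea); print(cv2.minAreaRect(np.array([onz(f,*p[0],.01)[:2] for p in c],np.float32)))
# carton and pipe
m=cv2.inRange(hs,(20,120,100),(35,255,255)); m[:240]=0
c=max(cv2.findContours(m,0,1)[0],key=cv2.contourArea); print('carton',cv2.minAreaRect(np.array([onz(f,*p[0],.05)[:2] for p in c],np.float32)))
print('pipe',onz(f,426,221,.09))
# plate
P=lambda x,y:T(x,y,(200,175),400/72); S=lambda x,y:T(x-400,y,(225,260),400/72)
for n,a,z in(('nosemid',(196,51),.025),('back',(200,281),.025),('BL',(120,284),.025),('BR',(281,279),.025),('holes',(198.5,191),.025),('bar f',(186,121),.075),('bar b',(193,240),.075),('bar mid',(190,180),.075)): print(n,onz(f,*P(*a),z).round(4))
print('side holes',[onz(g,*S(*a),.025).round(4) for a in((694,97),(673,207),(534,188))],'top',[onz(f,*P(*a),.025).round(4) for a in((262,120),(267,258),(135,262),(130,124))])
print('side bar', [onz(g,*S(*a),.075).round(4) for a in((548,86),(660,99),(553,72),(662,88))])
```

```text
hub (array([ 0.61214151, -0.15696866,  0.15102666]), np.float64(0.005841586860948783)) onz [ 0.61517367 -0.1569235   0.15      ]
balls [array([ 0.6442, -0.1812,  0.1755]), np.float64(0.002337324032535452), array([ 0.6081, -0.1117,  0.1661]), np.float64(0.0019052793163821353), array([ 0.5731, -0.1795,  0.1391]), np.float64(0.002962904672120899)]
pointer tip (array([ 0.7067014 , -0.14165439,  0.19091072]), np.float64(0.002260933578477628))
pointer back (array([ 0.74399903, -0.13762716,  0.21569659]), np.float64(0.0036006772736194275))
bolts [array([ 0.7304, -0.0567]), array([ 0.7587, -0.219 ]), array([ 0.5391, -0.2568]), array([ 0.51  , -0.0915])]
((0.7070686221122742, -0.07656380534172058), (0.06865650415420532, 0.1464235633611679), 54.668800354003906)
carton ((0.3955134153366089, -0.05387715622782707), (0.059705499559640884, 0.08752793818712234), 19.05973243713379)
pipe [ 0.54656797 -0.41829051  0.09      ]
nosemid [0.6864 0.1674 0.025 ]
back [0.5533 0.1676 0.025 ]
BL [0.5529 0.2135 0.025 ]
BR [0.5531 0.1211 0.025 ]
holes [0.6051 0.1675 0.025 ]
bar f [0.6401 0.1674 0.075 ]
bar b [0.5738 0.1648 0.075 ]
bar mid [0.6072 0.1658 0.075 ]
side holes [array([0.5619, 0.1283, 0.025 ]), array([0.5622, 0.2047, 0.025 ]), array([0.6422, 0.2035, 0.025 ])] top [array([0.6452, 0.1301, 0.025 ]), array([0.5654, 0.1289, 0.025 ]), array([0.5653, 0.2047, 0.025 ]), array([0.645 , 0.2063, 0.025 ])]
side bar [array([0.6385, 0.1677, 0.075 ]), array([0.5747, 0.1674, 0.075 ]), array([0.6375, 0.1578, 0.075 ]), array([0.5748, 0.1598, 0.075 ])]
```

```bash
cat >> h.py <<'E'
def st():
    s=monitor.observe(); R=Ro.from_euler('xyz',s['tool_rot']).as_matrix(); return s,np.array(s['position']),R
psi=np.radians(9.4); FC=np.array([.614,-.157,.150])
ex=np.array([np.cos(.4363)*np.cos(psi),np.cos(.4363)*np.sin(psi),np.sin(.4363)]); ey=np.array([-np.sin(psi),np.cos(psi),0]); n=np.cross(ex,ey)
def home(a,h=.0257):
    a=np.radians(a); xp=np.cos(a)*ex+np.sin(a)*ey; return FC+h*n, np.c_[xp,np.cross(n,xp),n]
def go(target,R):  # shift in tool axes, cm
    s,p,R0=st(); return (R0.T@(np.array(target)-p)*100).round(2)
E
python3 -c "
from h import *
s,p,R=st()
# shift after a 30deg twist
R1=R@Ro.from_euler('z',30,degrees=True).as_matrix()
print(R1.round(3),(R1.T@(np.array([.608,.166,.30])-p)*100).round(2), n)"
```

```text
[[ 1.     0.    -0.017]
 [-0.001 -0.998 -0.062]
 [-0.017  0.062 -0.998]] [ 22.78 -96.9   -9.83] [-0.41691452 -0.06901975  0.90632144]
```

Call:
move_arm(
  gripper=[1,1,1,1,1,1,1,1],
  linear=[
    [0,0,-2.5],
    [0,0,-2.5],
    [0,0,-2.5],
    [0,0,-2.5],
    [1.1,-4.8,0],
    [1.1,-4.8,0],
    [1.1,-4.8,0],
    [1.1,-4.8,0],
  ],
  twist=[7.5,7.5,7.5,7.5,0,0,0,0],
)

```text
clock: 3.2
position: [0.413, -0.6832, 0.3589]
tool_rot: [3.078, 0.011, -0.006]
force: [1.8, -2.2, 1.1]
grip_width: 0.0855
finger_force: 0.0
```

Call:
move_arm(
  gripper=[1,1,1,1,1,1,1,1],
  linear=[
    [1.1,-4.8,0],
    [1.1,-4.8,0],
    [1.1,-4.8,0],
    [1.1,-4.8,0],
    [1.1,-4.8,0],
    [1.1,-4.8,0],
    [1.1,-4.8,0],
    [1.1,-4.8,0],
  ],
  twist=[0,0,0,0,0,0,0,0],
)

```text
clock: 4.0
position: [0.5023, -0.2996, 0.3333]
tool_rot: [3.078, 0.012, -0.007]
force: [1.2, -0.2, 0.6]
grip_width: 0.0855
finger_force: 0.0
```

```bash
python3 -c "
from h import *
s,p,R=st();print(s['qpos'].round(2),p,R.round(3),go([.608,.166,.2],R))"
```

```text
[ 1.16  0.58 -1.17  1.56  0.6   1.39 -1.66] [ 0.50234582 -0.29957023  0.33325571] [[ 1.    -0.006 -0.012]
 [-0.007 -0.998 -0.063]
 [-0.012  0.063 -0.998]] [ 10.41 -47.37  10.23]
```

Call:
move_arm(
  gripper=[1,1,1,1,1,1,1,1],
  linear=[
    [1.1,-4.8,0],
    [1.1,-4.8,0],
    [1.1,-4.8,0],
    [1.1,-4.8,0],
    [1.1,-4.8,0],
    [1.1,-4.8,0],
    [1.1,-4.8,0],
    [1.1,-4.8,0],
  ],
  twist=[0,0,0,0,0,0,0,0],
)

```text
clock: 4.8
position: [0.5916, 0.0834, 0.3071]
tool_rot: [3.077, 0.013, -0.007]
force: [1.5, -1.0, 0.1]
grip_width: 0.0853
finger_force: 0.0
```

Call:
move_arm(
  gripper=[1,1,1],
  linear=[
    [0.8,-4.5,3],
    [0.8,-4,3],
    [0,0,0],
  ],
  twist=[0,0,0],
)

```text
clock: 5.1
position: [0.6043, 0.1634, 0.241]
tool_rot: [3.077, 0.018, 0.001]
force: [-0.2, -0.4, 0.5]
grip_width: 0.0857
finger_force: 0.0
```

```bash
python3 -c "
from h import *
s,p,R=st();print(s['qpos'].round(2),p,R.round(3),go([.608,.166,.045],R))"
```

```text
[ 0.24  0.73 -1.05  1.52  0.68  1.33 -2.47] [0.60425431 0.16336664 0.24101163] [[ 1.     0.002 -0.018]
 [ 0.001 -0.998 -0.064]
 [-0.018  0.064 -0.998]] [ 0.72 -1.52 19.53]
```

Joint 7 is close to its limit. The half-turned grasp is equivalent, so I'll turn 180° the other way while coming down.

Call:
move_arm(
  gripper=[1,1,1,1,1,1,1,1],
  linear=[
    [0,0,0.5],
    [0,0,0.5],
    [0,0,0.5],
    [0,0,0.5],
    [0,0,0.5],
    [0,0,0.5],
    [0,0,0.5],
    [0,0,0.5],
  ],
  twist=[-8.5,-8.5,-8.5,-8.5,-8.5,-8.5,-8.5,-8.5],
)

```text
clock: 5.9
position: [0.6056, 0.155, 0.2045]
tool_rot: [3.13, 0.067, 1.187]
force: [0.3, -0.2, -0.2]
grip_width: 0.0853
finger_force: 0.0
```

Call:
move_arm(
  gripper=[1,1,1,1,1,1,1,1],
  linear=[
    [0,0,0.5],
    [0,0,0.5],
    [0,0,0.5],
    [0,0,0.5],
    [0,0,0.5],
    [0,0,0.5],
    [0,0,0.5],
    [0,0,0.5],
  ],
  twist=[-8.5,-8.5,-8.5,-8.5,-8.5,-8.5,-8.5,-8.5],
)

```text
clock: 6.7
position: [0.605, 0.1523, 0.1642]
tool_rot: [-3.083, 0.036, 2.376]
force: [0.3, -0.1, -0.5]
grip_width: 0.0852
finger_force: 0.0
```

Call:
move_arm(
  gripper=[1,1,1,1,1,1],
  linear=[
    [0,0,0.5],
    [0,0,0.5],
    [0,0,0.5],
    [0,0,0.5],
    [0,0,0],
    [0,0,0],
  ],
  twist=[-8.5,-8.5,-8.5,-8.5,-8.5,0],
)

```text
clock: 7.3
position: [0.6047, 0.1511, 0.1443]
tool_rot: [-3.074, -0.013, 3.113]
force: [-0.6, 0.4, -0.3]
grip_width: 0.0853
finger_force: 0.0
```

```bash
python3 -c "
from h import *
s,p,R=st();print(s['qpos'].round(2),p,R.round(3),go([.608,.166,.045],R))"
```

```text
[ 0.39  1.1  -1.44  1.61  1.11  1.5   0.38] [0.60467509 0.15114949 0.14430396] [[-1.     0.027 -0.015]
 [ 0.028  0.997 -0.067]
 [ 0.013 -0.067 -0.998]] [-0.42  2.16  9.8 ]
```

Call:
move_arm(
  gripper=[1,1,1,1,1],
  linear=[
    [-0.4,2.1,2],
    [0,0,3],
    [0,0,2.5],
    [0,0,1.5],
    [0,0,0],
  ],
  twist=[-2,0,0,0,0],
)

```text
clock: 7.8
position: [0.6079, 0.1663, 0.0522]
tool_rot: [-3.075, -0.014, -3.139]
force: [0.0, 0.4, -0.4]
grip_width: 0.0855
finger_force: 0.0
```

```bash
python3 -c "
from h import *
s,p,R=st();print(s['qpos'].round(2),p,R.round(3),go([.608,.165,.045],R))
a=grab('top','t1')['img'];b=grab('side','s1')['img']
Rz=lambda a,x,y,w,h:cv2.resize(a[y:y+h,x:x+w,::-1],(400,300),interpolation=cv2.INTER_CUBIC)
cv2.imwrite('pics/v1.png',np.hstack([Rz(a,192,165,100,75),Rz(b,210,235,100,75)]))"
```

```text
[ 0.34  1.21 -1.36  1.64  1.23  1.41  0.35] [0.60786506 0.16633901 0.05220829] [[-1.    -0.004 -0.014]
 [-0.003  0.998 -0.067]
 [ 0.014 -0.067 -0.998]] [-0.02 -0.09  0.73]
```

View pics/v1.png

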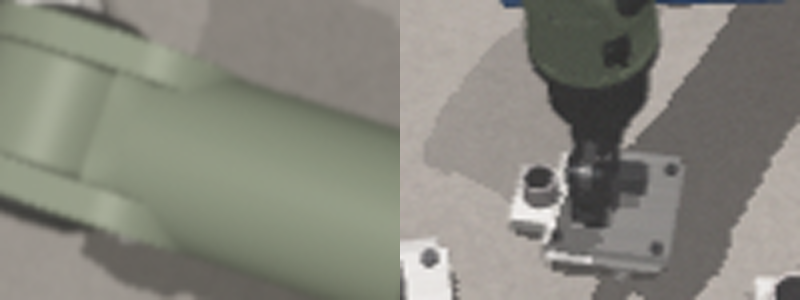

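The fingers straddle the bar in the side view, with the near finger at about (592,200) and the bar's end at (648,178). I'll go down the last bit and close.

Call:
move_arm(
  gripper=[1,1,0,0,0,0,0,0],
  linear=[
    [0.1,-0.1,0.4],
    [0,0,0.3],
    [0,0,0],
    [0,0,0],
    [0,0,0],
    [0,0,0],
    [0,0,0],
    [0,0,0],
  ],
  twist=[0,0,0,0,0,0,0,0],
  squeeze=70,
)

```text
clock: 8.7
position: [0.6076, 0.1668, 0.0477]
tool_rot: [-3.078, -0.011, -3.135]
force: [-0.1, 2.7, 5.5]
grip_width: 0.0173
finger_force: 68.0
```

Call:
move_arm(
  gripper=[0,0,0,0,0,0,0],
  linear=[
    [0,0,0],
    [0,0,-1],
    [0,0,-3],
    [0,0,-5],
    [0,0,-5],
    [0,0,-5],
    [0,0,0],
  ],
  twist=[0,0,0,0,0,0,0],
)

```text
clock: 9.4
position: [0.6101, 0.1806, 0.2437]
tool_rot: [-3.079, -0.004, -3.134]
force: [0.5, 0.3, -4.5]
grip_width: 0.0171
finger_force: 69.5
```

```bash
python3 -c "
from h import *
s,p,R=st();print(s['qpos'].round(2),p,R.round(3),s['moment'])
b=grab('side','s2')['img'];
u=proj(load('s2'),p).astype(int);print(u)
cv2.imwrite('pics/v2.png',cv2.resize(b[u[1]-60:u[1]+60,u[0]-80:u[0]+80,::-1],(640,480),interpolation=2))"
```

```text
[ 0.33  0.96 -1.45  1.49  0.98  1.58  0.47] [0.6101487  0.1805573  0.24367146] [[-1.    -0.008 -0.004]
 [-0.008  0.998 -0.062]
 [ 0.004 -0.062 -0.998]] [ 0.22314747 -0.08388712  0.04460862]
[257 245]
```

View pics/v2.png

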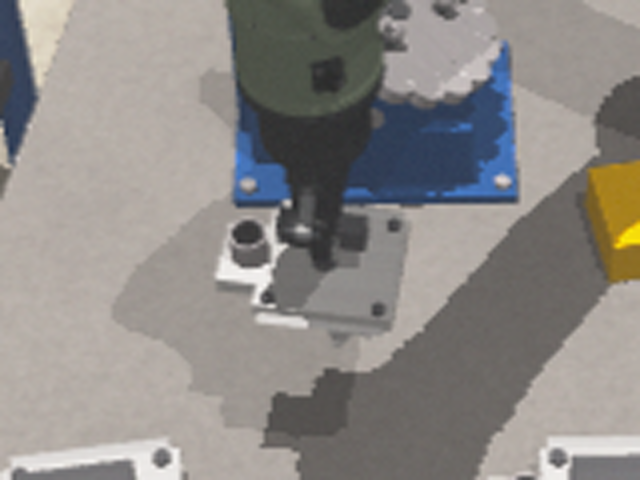

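The plate is held level, with the wrist reading its 4.5 N weight and the stub visible at (247,240). Now I'll find the tilt by raising the tool until joint 6 reaches its limit.

Call:
move_arm(
  gripper=[0,0,0,0,0,0,0,0],
  linear=[
    [0,0,-5],
    [0,0,-5],
    [0,0,-5],
    [0,0,-5],
    [0,0,-5],
    [0,0,-5],
    [0,0,-5],
    [0,0,-5],
  ],
  twist=[0,0,0,0,0,0,0,0],
)

```text
clock: 10.25
position: [0.6147, 0.1995, 0.5199]
tool_rot: [-3.045, -0.058, -3.137]
force: [0.7, 0.9, -7.2]
grip_width: 0.0171
finger_force: 70.4
```

```bash
python3 -c "
from h import *
s,p,R=st();print(s['qpos'].round(2),p.round(3),R.round(3))"
```

```text
[-0.03  0.6  -0.89  0.89  0.51  1.93  0.88] [0.615 0.199 0.52 ] [[-0.998 -0.01  -0.057]
 [-0.004  0.995 -0.097]
 [ 0.058 -0.097 -0.994]]
```

```bash
cat > kin.py <<'E'
import numpy as np, itertools
from scipy.optimize import least_squares
from scipy.spatial.transform import Rotation as Ro
Q=np.array([[1.08881,.52196,-.03631,1.59992,.02122,1.02111,-.11278],[1.109,1.092,-.134,.291,.122,1.787,-.07],[1.264,1.101,-.969,.516,.892,1.681,-.201],
[1.16,.58,-1.17,1.56,.6,1.39,-1.66],[.24,.73,-1.05,1.52,.68,1.33,-2.47],[.39,1.1,-1.44,1.61,1.11,1.5,.38],[.34,1.21,-1.36,1.64,1.23,1.41,.35],[.33,.96,-1.45,1.49,.98,1.58,.47],[-.03,.6,-.89,.89,.51,1.93,.88]])
P=np.array([[.24999,-.57251,.23079],[.3522,-.8042,.3115],[.3786,-.807,.2659],[.5023,-.2996,.3333],[.6043,.1634,.241],[.6047,.1511,.1443],[.6079,.1663,.0522],[.6101,.1806,.2437],[.6147,.1995,.5199]])
E=np.array([[-3.1406,.0001,.4118],[-3.1156,.0029,.4311],[3.0963,.0457,.5221],[3.078,.012,-.007],[3.077,.018,.001],[-3.074,-.013,3.113],[-3.075,-.014,-3.139],[-3.079,-.004,-3.134],[-3.045,-.058,-3.137]])
RR=Ro.from_euler('xyz',E)
def fk(q,k):
    q=np.atleast_2d(q); s1,s3,s5,s7=k[:4]; o1,o7,d1,d3,d5,d7,a=k[4:]
    e=lambda ax,v:Ro.from_euler(ax,v); R=e('z',s1*q[:,0]+o1); p=np.tile([0,0,d1],(len(q),1))
    R=R*e('y',q[:,1])*e('z',s3*q[:,2]); p=p+R.apply([0,0,d3])
    R=R*e('y',q[:,3])*e('z',s5*q[:,4]); p=p+R.apply([0,0,d5])
    R=R*e('y',q[:,5])*e('z',s7*q[:,6]+o7); p=p+R.apply([0,0,d7]); return p,R
def fit():
    best=None
    for s in itertools.product([1,-1],repeat=4):
      for o7 in np.arange(-1.5,3.2,1.57):
        f=lambda v:np.r_[(lambda pr:np.r_[(pr[0]-P).ravel(),.3*(pr[1]*RR.inv()).as_rotvec().ravel()])(fk(Q,np.r_[s,v]))]
        r=least_squares(f,[0,o7,.35,.45,.45,.3,0])
        if best is None or r.cost<best[0]: best=(r.cost,np.r_[s,r.x],r.fun)
    return best
if __name__=='__main__':
    b=fit(); print(b[0],b[1].round(4),np.abs(b[2]).max()); np.save('k.npy',b[1])
E
python3 kin.py
```

```text
0.0011335666785523267 [-1.     -1.     -1.     -1.     -0.0667  1.5017  0.2814  0.5299  0.4238
  0.3096  0.    ] 0.021341880504022637
```

```bash
cat > sim.py <<'E'
from kin import *
k=np.load('k.npy')
LO=np.array([-2.91,-.3,-1.5,.17,-1.26,.16,-2.52]);HI=np.array([2.91,2.13,1.42,2.43,4.41,1.93,2.52]);V=np.array([1.89,1.89,2.39,2.39,3.01,3.01,3.01])*.07
def step(q,lin,tw,w=.3,lam=.05,it=30):
    p,R=fk(q,k); p=p[0];R=R[0]; pt=p+R.apply(np.array(lin)/100); Rt=R*Ro.from_euler('z',tw,degrees=True); q0=q.copy()
    for _ in range(it):
        p,R=fk(q,k); e=np.r_[pt-p[0],w*(Rt*R[0].inv()).as_rotvec()]
        QQ=q+1e-5*np.eye(7); pp,Rp=fk(QQ,k); J=np.vstack([((pp-p)/1e-5).T,w*((Rp*R[0].inv()).as_rotvec()/1e-5).T])
        q=np.clip(q+J.T@np.linalg.solve(J@J.T+lam**2*np.eye(6),e),LO,HI)
    d=q-q0; return q0+d*min(1,1/np.max(np.abs(d)/V+1e-9))
def run(q,rows,**kw):
    for l,t in rows: q=step(q,l,t,**kw)
    p,R=fk(q,k); return q,p[0],R[0].as_matrix()
E
python3 - <<'E'
from sim import *
np.set_printoptions(precision=3,suppress=True)
for w in(.1,.3,1):
  for lam in(.02,.1):
    for it in (1,30):
      q,p,R=run(Q[7],[((0,0,-5),0)]*8,w=w,lam=lam,it=it); print(w,lam,it,q,p,R[:,2])
      q,p,R=run(Q[1],[((0,5,0),0)]*8+[((0,-3,0),0)]*2,w=w,lam=lam,it=it); print('   B',q,p,R[:,2])
print(Q[8],Q[2])
E
```

```text
0.1 0.02 1 [ 0.075  0.657 -1.473  0.686  0.88   1.93   0.77 ] [0.642 0.231 0.645] [ 0.212  0.138 -0.967]
   B [ 0.981  1.969 -0.108  0.505  0.16   1.855  0.064] [ 0.231 -0.404 -0.373] [-0.528  0.761 -0.378]
0.1 0.02 30 [-0.088  0.605 -0.866  0.696  0.539  1.93   0.94 ] [0.646 0.216 0.576] [ 0.063 -0.012 -0.998]
   B [ 1.     1.964 -0.049  0.505  0.084  1.761  0.056] [ 0.228 -0.422 -0.397] [-0.466  0.753 -0.465]
0.1 0.1 1 [ 0.374  0.524 -1.5    1.159  0.864  1.813  0.549] [0.585 0.146 0.579] [ 0.265 -0.147 -0.953]
   B [ 1.077  1.293 -0.133  0.251  0.134  1.173 -0.056] [ 0.454 -0.959  0.157] [ 0.178 -0.373 -0.91 ]
0.1 0.1 30 [-0.015  0.541 -1.049  0.657  0.62   1.93   0.923] [0.626 0.213 0.653] [ 0.191  0.056 -0.98 ]
   B [ 1.1    1.116 -0.116  0.505  0.149  0.604 -0.095] [ 0.477 -1.041  0.307] [ 0.331 -0.724 -0.605]
0.3 0.02 1 [ 0.013  0.677 -1.449  0.602  0.892  1.93   0.807] [0.657 0.247 0.651] [ 0.216  0.178 -0.96 ]
   B [ 0.966  1.97  -0.105  0.505  0.157  1.771  0.112] [ 0.243 -0.409 -0.397] [-0.518  0.725 -0.454]
0.3 0.02 30 [-0.087  0.61  -0.864  0.703  0.537  1.93   0.938] [0
[... 770 characters left out ...]
 [-0.087  0.61  -0.864  0.703  0.537  1.93   0.938] [0.647 0.216 0.569] [ 0.053 -0.016 -0.998]
   B [ 1.077  1.225 -0.007  0.513  0.019  1.761 -0.023] [ 0.332 -0.737  0.101] [-0.156  0.313 -0.937]
1 0.1 1 [ 0.132  0.665 -1.492  0.806  0.832  1.93   0.719] [0.622 0.226 0.61 ] [ 0.146  0.1   -0.984]
   B [ 1.053  1.557 -0.12   0.312  0.139  1.89  -0.025] [ 0.334 -0.679 -0.088] [-0.283  0.503 -0.816]
1 0.1 30 [-0.085  0.602 -0.867  0.704  0.536  1.93   0.938] [0.644 0.216 0.575] [ 0.059 -0.014 -0.998]
   B [ 1.051  1.559 -0.079  0.505  0.098  1.761 -0.021] [ 0.315 -0.635 -0.152] [-0.307  0.55  -0.777]
[-0.03  0.6  -0.89  0.89  0.51  1.93  0.88] [ 1.264  1.101 -0.969  0.516  0.892  1.681 -0.201]
```

Call:
move_arm(
  gripper=[0,0,0,0,0,0],
  linear=[
    [0,0,-5],
    [0,0,-5],
    [0,0,-5],
    [0,0,-5],
    [0,0,-5],
    [0,0,0],
  ],
  twist=[0,0,0,0,0,0],
)

```text
clock: 10.85
position: [0.6174, 0.194, 0.4982]
tool_rot: [-2.991, -0.17, 3.131]
force: [0.6, -0.4, -5.6]
grip_width: 0.0173
finger_force: 70.4
```

```bash
python3 -c "
from sim import *
from h import *
np.set_printoptions(precision=3,suppress=True)
s,p,R=st();print(s['qpos'].round(3),p.round(3),R.round(3),s['tool_rot'])
q=np.array(s['qpos']);a=fk(q,k);print('model',a[0],a[1].as_matrix()[0][:,2])
D=dict(up=(0,0,-5),back=(5,0,0),fwd=(-5,0,0),left=(0,5,0),right=(0,-5,0),upback=(3.5,0,-3.5),upfwd=(-3.5,0,-3.5),dnfwd=(-3.5,0,3.5))
for nm,d in D.items():
  for w in(.3,1):
    r=run(q,[(d,0)]*8,w=w,lam=.02);print(nm,w,r[0],r[1],r[2][:,2])
"
```

```text
[-0.404  0.593 -0.056  0.837  0.097  1.93   1.143] [0.617 0.194 0.498] [[-0.985 -0.015 -0.169]
 [ 0.011  0.989 -0.148]
 [ 0.17  -0.148 -0.974]] [-2.991 -0.17   3.131]
model [[0.614 0.211 0.479]] [-0.179 -0.137 -0.974]
up 0.3 [-0.425  1.121  0.072  0.17   0.015  1.93   1.216] [0.815 0.275 0.321] [-0.049 -0.099 -0.994]
up 1 [-0.419  1.192  0.072  0.17   0.011  1.93   1.216] [0.817 0.271 0.26 ] [-0.117 -0.121 -0.986]
back 0.3 [-0.611 -0.086 -0.182  1.554 -0.034  1.899  0.775] [0.22  0.214 0.551] [-0.179 -0.137 -0.974]
back 1 [-0.611 -0.086 -0.182  1.554 -0.034  1.899  0.775] [0.22  0.214 0.551] [-0.179 -0.137 -0.974]
fwd 0.3 [-0.307  1.497  0.071  0.17   0.021  1.93   1.32 ] [0.798 0.164 0.003] [-0.408 -0.183 -0.894]
fwd 1 [-0.319  1.229  0.062  0.17   0.017  1.93   1.306] [0.838 0.19  0.228] [-0.164 -0.113 -0.98 ]
left 0.3 [-0.809  1.364 -0.003  0.17   0.021  1.93   0.789] [0.625 0.567 0.112] [-0.222 -0.227 -0.948]
left 1 [-0.813  1.337 -0.001  0.17   0.016  1.93   0.783] [0.626 0.573 0.135] [-0.204 -0.208 -0.957]
right 0.3 [0.118 0.557 0.054 0.767 0.158 1.93  1.789] [ 0.629 -0.187  0.532] [-0.151 -0.144 -0.978]
right 1 [0.118 0.557 0.054 0.767 0.158 1.93  1.789] [ 0.629 -0.187  0.532] [-0.151 -0.144 -0.978]
upback 0.3 [-0.71   0.239  0.066  0.683  0.075  1.93   0.978] [0.469 0.29  0.756] [ 0.284  0.084 -0.955]
upback 1 [-0.71   0.241  0.067  0.681  0.074  1.93   0.979] [0.47  0.29  0.756] [ 0.284  0.084 -0.955]
upfwd 0.3 [-0.346  1.216  0.067  0.17   0.011  1.93   1.285] [0.833 0.213 0.24 ] [-0.149 -0.113 -0.982]
upfwd 1 [-0.361  0.851  0.062  0.313  0.005  1.911  1.272] [0.78 0.21 0.49] [ 0.079 -0.033 -0.996]
dnfwd 0.3 [-0.294  1.211 -0.037  0.384  0.126  1.754  1.272] [0.839 0.171 0.156] [-0.179 -0.137 -0.974]
dnfwd 1 [-0.294  1.211 -0.037  0.384  0.126  1.754  1.272] [0.839 0.171 0.156] [-0.179 -0.137 -0.974]
```

```bash
python3 -c "
from sim import *
from h import *
np.set_printoptions(precision=3,suppress=True)
s,p,R=st();g=go([.451,.164,.83],R);print(g)
q=np.array(s['qpos'])
for w in(.3,1):
  for m in (4,8,10,12): r=run(q,[(g/10,0)]*m,w=w,lam=.02);print(m,w,r[0],r[1],r[2][:,2])
"
```

```text
[ 21.99  -7.62 -29.06]
4 0.3 [-0.46   0.479  0.034  0.712  0.057  1.93   1.172] [0.606 0.218 0.6  ] [ 0.043 -0.057 -0.997]
8 0.3 [-0.504  0.35   0.082  0.63   0.048  1.93   1.181] [0.566 0.211 0.715] [ 0.241  0.014 -0.97 ]
10 0.3 [-0.53   0.28   0.101  0.602  0.052  1.93   1.18 ] [0.535 0.204 0.769] [ 0.33   0.046 -0.943]
12 0.3 [-0.562  0.207  0.117  0.581  0.064  1.93   1.177] [0.499 0.194 0.818] [ 0.411  0.077 -0.908]
4 1 [-0.46   0.48   0.035  0.71   0.056  1.93   1.172] [0.607 0.218 0.6  ] [ 0.044 -0.057 -0.997]
8 1 [-0.504  0.352  0.083  0.627  0.047  1.93   1.181] [0.567 0.211 0.715] [ 0.242  0.014 -0.97 ]
10 1 [-0.529  0.282  0.101  0.599  0.051  1.93   1.181] [0.537 0.204 0.769] [ 0.33   0.046 -0.943]
12 1 [-0.562  0.21   0.118  0.578  0.063  1.93   1.178] [0.5   0.195 0.818] [ 0.412  0.077 -0.908]
```

The model predicts this push gives a tilt of (.41,.08,-.91), almost exactly what I need. I'll do it in parts.

Call:
move_arm(
  gripper=[0,0,0,0,0,0],
  linear=[
    [2.2,-0.8,-2.9],
    [2.2,-0.8,-2.9],
    [2.2,-0.8,-2.9],
    [2.2,-0.8,-2.9],
    [2.2,-0.8,-2.9],
    [2.2,-0.8,-2.9],
  ],
  twist=[0,0,0,0,0,0],
)

```text
clock: 11.45
position: [0.5142, 0.1664, 0.5884]
tool_rot: [-3.001, -0.112, -3.137]
force: [0.0, 1.4, -5.2]
grip_width: 0.017
finger_force: 70.5
```

```bash
cat > o.py <<'E'
from sim import *
from h import *
np.set_printoptions(precision=3,suppress=True)
s,p,R=st();q=np.array(s['qpos']);print(q,p,R[:,2],'yaw',s['tool_rot'],s['force'],s['grip_width'])
E
python3 o.py
```

```text
[-0.829  0.378  0.618  1.036 -0.11   1.932  1.322] [0.514 0.166 0.588] [-0.11  -0.141 -0.984] yaw [-3.001 -0.112 -3.137] [ 0.017  1.381 -5.231] 0.017026045394658986
```

Call:
move_arm(
  gripper=[0,0,0,0,0,0,0,0],
  linear=[
    [1.2,0,-4],
    [1.2,0,-4],
    [1.2,0,-4],
    [1.2,0,-4],
    [1.2,0,-4],
    [1.2,0,-4],
    [1.2,0,-4],
    [1.2,0,-4],
  ],
  twist=[0,0,0,0,0,0,0,0],
)

```text
clock: 12.25
position: [0.4098, 0.1859, 0.7115]
tool_rot: [-3.069, 0.134, -3.086]
force: [0.5, 3.0, -7.6]
grip_width: 0.0172
finger_force: 70.5
```

```bash
python3 o.py
```

```text
[-1.644  0.109  1.194  1.073  0.019  1.933  1.172] [0.41  0.186 0.712] [ 0.137 -0.065 -0.988] yaw [-3.069  0.134 -3.086] [ 0.484  3.023 -7.556] 0.017185223587867397
```

Call:
move_arm(
  gripper=[0,0,0,0,0,0],
  linear=[
    [0,0,-4],
    [0,0,-4],
    [0,0,-4],
    [0,0,-4],
    [0,0,-4],
    [0,0,-4],
  ],
  twist=[0,0,0,0,0,0],
)

```text
clock: 12.85
position: [0.4183, 0.1929, 0.7814]
tool_rot: [-3.115, 0.292, -3.1]
force: [0.0, -0.6, -5.9]
grip_width: 0.0168
finger_force: 70.5
```

```bash
python3 o.py
```

```text
[-1.779  0.143  1.414  0.919 -0.02   1.933  1.213] [0.418 0.193 0.781] [ 0.289 -0.015 -0.957] yaw [-3.115  0.292 -3.1  ] [ 0.013 -0.568 -5.924] 0.016753320818458338
```

Call:
move_arm(
  gripper=[0,0,0,0],
  linear=[
    [0,1,-4],
    [0,1,-4],
    [0,1,-4],
    [0,1,-4],
  ],
  twist=[0,0,0,0],
)

```text
clock: 13.25
position: [0.401, 0.2374, 0.8279]
tool_rot: [3.121, 0.403, -3.097]
force: [0.3, 0.3, -3.9]
grip_width: 0.0169
finger_force: 70.6
```

```bash
python3 o.py
```

```text
[-1.879  0.148  1.414  0.81   0.006  1.933  1.129] [0.401 0.237 0.828] [ 0.391  0.039 -0.92 ] yaw [ 3.121  0.403 -3.097] [ 0.273  0.279 -3.927] 0.016894666237919312
```

Call:
move_arm(
  gripper=[0,0],
  linear=[
    [0,3.5,-3],
    [0,0,0],
  ],
  twist=[0,0],
)

```text
clock: 13.45
position: [0.3879, 0.2729, 0.8347]
tool_rot: [3.11, 0.426, -3.091]
force: [-0.0, 0.7, -5.3]
grip_width: 0.0164
finger_force: 70.6
```

```bash
python3 o.py
```

```text
[-1.876  0.193  1.412  0.776 -0.038  1.933  1.101] [0.388 0.273 0.835] [ 0.411  0.052 -0.91 ] yaw [ 3.11   0.426 -3.091] [-0.026  0.684 -5.302] 0.016420974114513567
```

```bash
cat > t.py <<'E'
import sys
from o import *
def tgt(a,h):
    c,H=home(a); Rt=np.c_[-H[:,0],H[:,1],-H[:,2]]; return c+(.0367+h)*H[:,2],Rt
a,h=float(sys.argv[1]),float(sys.argv[2]); P1,Rt=tgt(a,h)
rv=Ro.from_matrix(R.T@Rt).as_rotvec(degrees=True); R2=R@Ro.from_euler('z',rv[2],degrees=True).as_matrix()
print('target',P1,'rotvec tool deg',rv,'shift now(cm)',R.T@(P1-p)*100,'after twist',R2.T@(P1-p)*100)
E
python3 t.py -40 .1
```

```text
[-1.876  0.193  1.412  0.776 -0.038  1.933  1.101] [0.388 0.273 0.835] [ 0.411  0.052 -0.91 ] yaw [ 3.11   0.426 -3.091] [-0.026  0.684 -5.302] 0.016420974114513567
target [ 0.546 -0.168  0.297] rotvec tool deg [-1.058 -0.146 34.07 ] shift now(cm) [  9.83  -46.537  53.135] after twist [-17.928 -44.056  53.135]
```

Call:
move_arm(
  gripper=[0,0,0,0,0,0,0,0],
  linear=[
    [0.6,-2.9,3.3],
    [0.6,-2.9,3.3],
    [0.6,-2.9,3.3],
    [0.6,-2.9,3.3],
    [0.6,-2.9,3.3],
    [0.6,-2.9,3.3],
    [0.6,-2.9,3.3],
    [0.6,-2.9,3.3],
  ],
  twist=[0,0,0,0,0,0,0,0],
)

```text
clock: 14.25
position: [0.431, 0.1138, 0.6537]
tool_rot: [3.114, 0.378, -3.109]
force: [0.3, 0.3, -4.3]
grip_width: 0.0168
finger_force: 70.2
```

```bash
python3 t.py -40 .1
```

```text
[-1.445 -0.296  0.62   1.476  0.415  1.603  0.865] [0.431 0.114 0.654] [ 0.368  0.039 -0.929] yaw [ 3.114  0.378 -3.109] [ 0.314  0.314 -4.345] 0.016800726097886486
target [ 0.546 -0.168  0.297] rotvec tool deg [-2.488 -2.602 33.017] shift now(cm) [  3.29  -29.555  36.261] after twist [-13.345 -26.575  36.261]
```

Run:
```python
from o import *
print(go([.43,.24,.83],R)); g=go([.43,.24,.83],R)
for m in(5,6,7,8): r=run(q,[(g/5,0)]*m,w=1,lam=.02);print(m,r[0],r[1],r[2][:,2])
```

```text
[-1.445 -0.296  0.62   1.476  0.415  1.603  0.865] [0.431 0.114 0.654] [ 0.368  0.039 -0.929] yaw [ 3.114  0.378 -3.109] [ 0.314  0.314 -4.345] 0.016800726097886486
[ -6.79  13.06 -15.92]
5 [-1.388  0.113  0.789  0.747  0.109  1.922  1.05 ] [0.4   0.25  0.813] [ 0.415  0.043 -0.909]
6 [-1.281  0.189  0.784  0.58   0.015  1.927  1.079] [0.42  0.276 0.851] [ 0.49   0.086 -0.868]
7 [-1.148  0.259  0.731  0.419 -0.062  1.928  1.077] [0.442 0.301 0.88 ] [ 0.556  0.124 -0.822]
8 [-1.016  0.337  0.658  0.31  -0.122  1.929  1.055] [0.477 0.326 0.878] [ 0.571  0.136 -0.81 ]
```

Call:
move_arm(
  gripper=[0,0,0,0,0,0],
  linear=[
    [-1.4,2.9,-3.2],
    [-1.4,2.9,-3.2],
    [-1.4,2.9,-3.2],
    [-1.4,2.9,-3.2],
    [-1.4,2.9,-3.2],
    [0,0,0],
  ],
  twist=[0,0,0,0,0,0],
)

```text
clock: 14.85
position: [0.4367, 0.2346, 0.8011]
tool_rot: [3.111, 0.364, -3.121]
force: [-0.3, 0.6, -6.2]
grip_width: 0.0167
finger_force: 70.7
```

```bash
python3 o.py
```

```text
[-1.489  0.132  0.98   0.833  0.041  1.9    1.085] [0.437 0.235 0.801] [ 0.355  0.038 -0.934] yaw [ 3.111  0.364 -3.121] [-0.287  0.639 -6.189] 0.016717156554749056
```

Call:
move_arm(
  gripper=[0,0,0,0],
  linear=[
    [0,2.5,-4],
    [0,2.5,-4],
    [0,2.5,-4],
    [0,0,0],
  ],
  twist=[0,0,0,0],
)

```text
clock: 15.25
position: [0.3983, 0.2764, 0.8447]
tool_rot: [3.073, 0.441, -3.119]
force: [0.2, 0.1, -5.0]
grip_width: 0.0173
finger_force: 71.0
```

```bash
python3 o.py
```

```text
[-1.748  0.172  1.233  0.733 -0.006  1.932  1.052] [0.398 0.276 0.845] [ 0.424  0.079 -0.902] yaw [ 3.073  0.441 -3.119] [ 0.16   0.079 -4.987] 0.017268175683961377
```

Run:
```python
from o import *
for W in ([(.52,.2,.7),(.56,0,.5),(.546,-.168,.3)],[(.56,.2,.6),(.546,-.168,.3)]):
  qq=q.copy();pp=p.copy()
  for wpt in W:
    d=R.T@(np.array(wpt)-pp)*100; N=int(np.linalg.norm(d)/4)+1
    qq,_,RR=run(qq,[(d/N,0)]*N,w=1,lam=.02); pp=np.array(wpt); print(N,(d/N).round(2),qq,_,RR[:,2])
```

```text
[-1.748  0.172  1.233  0.733 -0.006  1.932  1.052] [0.398 0.276 0.845] [ 0.424  0.079 -0.902] yaw [ 3.073  0.441 -3.119] [ 0.16   0.079 -4.987] 0.017268175683961377
6 [-0.78 -1.52  2.94] [-1.772  0.049  1.314  1.208  0.074  1.492  1.15 ] [0.494 0.2   0.677] [ 0.428  0.05  -0.902]
8 [ 0.67 -2.67  2.27] [-1.643 -0.3    1.282  1.722  0.39   1.076  1.188] [ 0.534 -0.006  0.483] [ 0.428  0.05  -0.902]
7 [ 1.45 -2.56  2.3 ] [-1.736 -0.3    1.42   2.032  0.528  0.661  1.417] [0.535 0.013 0.359] [ 0.508  0.07  -0.858]
8 [-0.5  -1.25  3.54] [-1.679  0.125  1.352  1.427 -0.05   1.247  1.258] [0.535 0.197 0.577] [ 0.428  0.05  -0.902]
12 [ 1.23 -3.21  1.97] [-1.73  -0.3    1.42   2.033  0.515  0.656  1.429] [0.535 0.012 0.359] [ 0.508  0.076 -0.858]
```

```bash
cat > search.py <<'E'
from o import *
import time,sys
rng=np.random.default_rng(int(sys.argv[1])); T=np.array([.546,-.168,.30]); t0=time.time(); best=[]
b0=fk(q,k)[0][0]-p
def leg(qq,pp,Rr,w,tw):
    L=Rr.T@(w-pp)*100; N=max(int(np.linalg.norm(L)/4.4),int(abs(tw)/8))+1; traj=[]
    for i in range(N):
        p1=pp+(w-pp)*(i+1)/N
        c=Rr.T@((w-pp)/N)*100; qq=step(qq,c,tw/N,w=1,lam=.02,it=4); Rr=Rr@Ro.from_euler('z',tw/N,degrees=True).as_matrix(); traj.append(qq)
    return qq,Rr,N,traj
while time.time()-t0<150:
    n=rng.integers(1,4); W=[]
    for _ in range(n):
        r=rng.uniform(.5,.95);a=rng.uniform(-1.2,1.6);W.append(np.array([r*np.cos(a),r*np.sin(a),rng.uniform(.35,.8)]))
    W.append(T); tws=list(rng.choice([-60,0,0,60],size=n)); tws.append(33-sum(tws))
    qq,pp,Rr,N,ok,bad=q.copy(),p.copy(),R.copy(),0,True,0
    for w,tw in zip(W,tws):
        qq,Rr,m,tr=leg(qq,pp,Rr,w,tw); pp=w; N+=m; tr=np.array(tr)
        f=fk(qq,k); e=np.linalg.norm(f[0][0]-pp-b0)
        if e>.06 or N>75: ok=False;break
    if not ok: continue
    z=f[1].as_matrix()[0][:,2]; zerr=np.linalg.norm(z-fk(q,k)[1].as_matrix()[0][:,2])
    sc=abs(qq[2])+3*zerr*5+.01*N
    best.append((sc,N,zerr,qq,[w.round(2).tolist() for w in W],tws)); best.sort(key=lambda b:b[0]); best=best[:3]
for b in best: print(b)
E
for i in 1 2 3 4; do python3 search.py $i > s$i.txt & done; wait; cat s?.txt | grep -v '^\[-1.748'
```

```text
(np.float64(1.085157415685201), 40, np.float64(0.000201044513635406), array([-0.377,  0.124,  0.682,  2.075, -0.485,  0.619,  1.262]), [[0.9, -0.02, 0.47], [0.47, -0.19, 0.7], [0.55, -0.17, 0.3]], [np.int64(0), np.int64(-60), np.int64(93)])
(np.float64(1.2074254379381126), 23, np.float64(0.0004970414181234574), array([-0.433,  0.241,  0.97 ,  2.001, -0.714,  0.763,  1.99 ]), [[0.61, 0.29, 0.39], [0.55, -0.17, 0.3]], [np.int64(60), np.int64(-27)])
(np.float64(1.2159399992675843), 20, np.float64(2.4313412625650666e-06), array([-0.45 ,  0.264,  1.016,  2.008, -0.758,  0.775,  2.043]), [[0.69, 0.09, 0.53], [0.55, -0.17, 0.3]], [np.int64(60), np.int64(-27)])
(np.float64(1.1660151402471781), 23, np.float64(2.16110093535639e-06), array([-0.392,  0.242,  0.936,  2.008, -0.72 ,  0.753,  2.008]), [[0.65, 0.25, 0.37], [0.55, -0.17, 0.3]], [np.int64(60), np.int64(-27)])
(np.float64(1.1754250241521873), 32, np.float64(6.96675383321289e-05), array([-0.329,  0.223,  0.854,  2.004, -0.68 ,  0.739,  1.973]), [[0.57, 0.34, 0.42], [0.62, -0.06, 0.35], [0.55, -0.17, 0.3]], [np.int64(60), np.int64(60), n
[... 815 characters left out ...]
[[0.69, 0.28, 0.4], [0.55, -0.17, 0.3]], [np.int64(60), np.int64(-27)])
(np.float64(1.1679303609458553), 22, np.float64(1.7393808579459845e-06), array([-0.401,  0.245,  0.948,  2.008, -0.725,  0.756,  2.013]), [[0.66, 0.24, 0.39], [0.55, -0.17, 0.3]], [np.int64(60), np.int64(-27)])
(np.float64(1.190134362402312), 21, np.float64(3.624457774784834e-06), array([-0.424,  0.254,  0.98 ,  2.008, -0.741,  0.765,  2.027]), [[0.69, 0.13, 0.44], [0.55, -0.17, 0.3]], [np.int64(60), np.int64(-27)])
(np.float64(1.1935238804660007), 23, np.float64(8.719486084832353e-07), array([-0.412,  0.249,  0.964,  2.008, -0.733,  0.761,  2.02 ]), [[0.74, 0.2, 0.41], [0.55, -0.17, 0.3]], [np.int64(60), np.int64(-27)])
```

```bash
sed -i 's/^while.*/if len(sys.argv)>2: t0=0\n&/' search.py
cat > chk.py <<'E'
import sys; sys.argv=['x','1','n']
from search import *
def tgt(a,h):
    c,H=home(a); return c+(.0367+h)*H[:,2]
for W,tws in (([[.9,-.02,.47],[.47,-.19,.7],[.55,-.17,.3]],[0,-60,93]),([[.65,.25,.37],[.55,-.17,.3]],[60,-27])):
    qq,pp,Rr=q.copy(),p.copy(),R.copy()
    W=[np.array(w) for w in W]+[tgt(-40,.0),tgt(0,0)]; tws=tws+[0,-40]
    for w,tw in zip(W,tws):
        L=Rr.T@(w-pp)*100; q1,R1,m,tr=leg(qq,pp,Rr,w,tw); print(m,L.round(2),tw,q1,fk(q1,k)[0][0]-w-b0, fk(q1,k)[1].as_matrix()[0][:,2]); qq,pp,Rr=q1,w,R1
E
python3 chk.py
```

```text
[-1.748  0.172  1.233  0.733 -0.006  1.932  1.052] [0.398 0.276 0.845] [ 0.424  0.079 -0.902] yaw [ 3.073  0.441 -3.119] [ 0.16   0.079 -4.987] 0.017268175683961377
16 [-28.78 -34.48  52.74] 0 [-0.355  0.762  0.919  0.849 -0.796  1.339  1.911] [ 0.    -0.013  0.011] [ 0.428  0.05  -0.902]
12 [ 29.42 -13.27 -40.32] -60 [-0.571 -0.147  0.823  1.285 -0.081  1.553  2.52 ] [-0.011  0.026  0.011] [ 0.428  0.05  -0.902]
12 [ 5.69  8.02 39.64] 93 [-0.384  0.136  0.709  2.07  -0.512  0.626  1.314] [-0.008  0.052  0.014] [ 0.428  0.05  -0.902]
3 [ 0.49 -0.22 10.11] 0 [-0.235  0.338  0.551  2.108 -0.87   0.476  1.633] [-0.007  0.051  0.014] [ 0.428  0.05  -0.902]
6 [0. 0. 0.] -40 [-0.108  0.317  0.391  2.108 -0.771  0.434  2.242] [-0.007  0.051  0.014] [ 0.428  0.05  -0.902]
13 [-2.46 -6.9  53.29] 60 [-1.271  0.485  1.127  1.679 -0.534  0.831  0.552] [ 0.002 -0.015  0.002] [ 0.428  0.05  -0.902]
10 [-29.74 -32.05  -1.22] -27 [-0.378  0.25   0.925  1.998 -0.725  0.758  2.01 ] [ 0.    -0.016  0.014] [ 0.428  0.05  -0.902]
3 [ 0.49 -0.22 10.11] 0 [-0.232  0.434  0.757  2.036 -1.025  0.644  2.262] [ 0.001 -0.019  0.014] [ 0.428  0.05  -0.902]
6 [0. 0. 0.] -40 [ 0.031  0.366  0.403  2.035 -0.822  0.522  2.52 ] [ 0.001 -0.019  0.015] [ 0.428  0.05  -0.902]
```

Call:
move_arm(
  gripper=[0,0,0,0,0,0,0,0],
  linear=[
    [0,-0.5,4],
    [0,-0.5,4],
    [0,-0.5,4],
    [0,-0.5,4],
    [0,-0.5,4],
    [0,-0.5,4],
    [0,-0.5,4],
    [0,-0.5,4],
  ],
  twist=[5,5,5,5,5,5,5,5],
)

```text
clock: 16.05
position: [0.5121, 0.2585, 0.5827]
tool_rot: [2.816, 0.309, 2.493]
force: [0.8, 1.8, -5.5]
grip_width: 0.0167
finger_force: 70.9
```

Call:
move_arm(
  gripper=[0,0,0,0,0],
  linear=[
    [0,-0.5,4],
    [0,-0.5,4],
    [0,-0.5,4],
    [0,-0.5,4],
    [0,-0.5,4],
  ],
  twist=[5,5,5,5,0],
)

```text
clock: 16.55
position: [0.5323, 0.2335, 0.4195]
tool_rot: [2.699, 0.195, 2.173]
force: [1.3, -0.2, -4.7]
grip_width: 0.0164
finger_force: 71.4
```

```bash
python3 t.py -40 .1
cat > chk2.py <<'E'
import sys; sys.argv=['x','1','n']
from search import *
def tgt(a,h):
    c,H=home(a); return c+(.0367+h)*H[:,2]
for W,tws in (([[.55,-.17,.3]],[-27]),([[.55,-.17,.3]],[-27]),([[.8,.0,.4],[.55,-.17,.3]],[-30,3]),([[.8,.0,.4],[.55,-.17,.3]],[20,-47])):
    qq,pp,Rr=q.copy(),p.copy(),R.copy()
    W=[np.array(w) for w in W]+[tgt(-40,.0),tgt(0,0)]; tws=tws+[0,-40]
    for w,tw in zip(W,tws):
        L=Rr.T@(w-pp)*100; q1,R1,m,tr=leg(qq,pp,Rr,w,tw); print(m,L.round(2),tw,q1,fk(q1,k)[0][0]-w-b0, fk(q1,k)[1].as_matrix()[0][:,2]); qq,pp,Rr=q1,w,R1
E
python3 chk2.py
```

```text
[-2.277 -0.305  1.414  1.883  0.693  0.985 -0.462] [0.532 0.234 0.42 ] [ 0.452  0.099 -0.886] yaw [2.699 0.195 2.173] [ 1.277 -0.193 -4.651] 0.016396655317246975
target [ 0.546 -0.168  0.297] rotvec tool deg [  2.857   0.526 -22.661] shift now(cm) [-30.886 -27.485   7.5  ] after twist [-17.912 -37.263   7.5  ]
[-2.277 -0.305  1.414  1.883  0.693  0.985 -0.462] [0.532 0.234 0.42 ] [ 0.452  0.099 -0.886] yaw [2.699 0.195 2.173] [ 1.277 -0.193 -4.651] 0.016396655317246975
10 [-31.29 -27.21   7.4 ] -27 [-1.445 -0.3    1.304  2.018  0.822  0.819  0.677] [-0.004  0.033  0.097] [ 0.485 -0.27  -0.832]
3 [ 0.71 -0.51 10.09] 0 [-1.842 -0.3    1.42   2.097  1.017  0.642  0.52 ] [0.007 0.193 0.168] [ 0.634 -0.078 -0.769]
6 [0. 0. 0.] -40 [-1.881 -0.3    1.395  2.097  1.102  0.719  1.148] [0.005 0.199 0.176] [ 0.646 -0.13  -0.752]
10 [-31.29 -27.21   7.4 ] -27 [-1.445 -0.3    1.304  2.018  0.822  0.819  0.677] [-0.004  0.033  0.097] [ 0.485 -0.27  -0.832]
3 [ 0.71 -0.51 10.09] 0 [-1.842 -0.3    1.42   2.097  1.017  0.642  0.52 ] [0.007 0.193 0.168] [ 0.634 -0.078 -0.769]
6 [0. 0. 0.] -40 [-1.881 
[... 356 characters left out ...]
] 0 [-1.791 -0.142  0.901  2.03   1.15   0.764  0.408] [-0.037  0.423  0.276] [ 0.806  0.036 -0.591]
6 [0. 0. 0.] -40 [-1.859 -0.156  0.953  2.03   1.167  0.784  1.094] [-0.037  0.423  0.276] [ 0.806  0.036 -0.591]
9 [-33.38   4.29  11.52] 20 [-2.702 -0.3    1.42   1.463  0.884  1.084 -0.335] [-0.26   0.439  0.258] [ 0.669  0.34  -0.661]
8 [ -8.81 -30.32  -4.12] -47 [-1.919 -0.3    0.618  2.055  1.137  1.131  0.249] [-0.114  0.464  0.215] [ 0.793  0.082 -0.603]
3 [ 0.71 -0.51 10.09] 0 [-1.882 -0.134  0.897  2.102  1.199  0.761  0.227] [-0.075  0.457  0.243] [ 0.793  0.082 -0.603]
6 [0. 0. 0.] -40 [-1.939 -0.144  0.942  2.102  1.211  0.776  0.917] [-0.075  0.457  0.243] [ 0.793  0.082 -0.603]
```

```bash
cat > cal.py <<'E'
from sim import *
import sim
np.set_printoptions(precision=3,suppress=True)
b=[-1.748,.172,1.233,.733,-.006,1.932,1.052]
tests=[('A',Q[2],[((0,0,-2.5),7.5)]*4+[((1.1,-4.8,0),0)]*12,Q[3]),('B',Q[3],[((1.1,-4.8,0),0)]*8+[((.8,-4.5,3),0),((.8,-4,3),0)],Q[4]),('C',Q[4],[((0,0,.5),-8.5)]*20+[((0,0,0),-8.5)],Q[5]),
('D',Q[6],[((0,0,.7),0),((0,0,-5),0),((0,0,-5),0),((0,0,-5),0),((0,0,-4),0)],Q[7]),
('E',np.array(b),[((0,-.5,4),5)]*12+[((0,-.5,4),0)],np.array([-2.277,-.305,1.414,1.883,.693,.985,-.462])),
('F',np.array([-1.876,.193,1.412,.776,-.038,1.933,1.101]),[((.6,-2.9,3.3),0)]*8,np.array([-1.445,-.296,.62,1.476,.415,1.603,.865])),
('G',np.array([-1.445,-.296,.62,1.476,.415,1.603,.865]),[((-1.4,2.9,-3.2),0)]*5,np.array([-1.489,.132,.98,.833,.041,1.9,1.085])),
('H',np.array([.5,0,0,0,0,0,0])*0+[-.404,.593,-.056,.837,.097,1.93,1.143],[((2.2,-.8,-2.9),0)]*6,np.array([-.829,.378,.618,1.036,-.11,1.932,1.322]))]
def go_all(**kw):
    for n,q0,rows,q1 in tests:
        q,p,R=run(np.array(q0,float),rows,**kw); print(n,q,'| real',q1,'| from',np.array(q0))
if __name__=='__main__':
    for kw in (dict(w=1,lam=.02,it=30),dict(w=.3,lam=.05,it=10)): print(kw);go_all(**kw)
E
python3 cal.py
```

```text
{'w': 1, 'lam': 0.02, 'it': 30}
A [ 1.229  0.52  -1.171  1.621  0.521  1.399 -1.52 ] | real [ 1.16  0.58 -1.17  1.56  0.6   1.39 -1.66] | from [ 1.264  1.101 -0.969  0.516  0.892  1.681 -0.201]
B [ 0.224  0.732 -1.015  1.501  0.66   1.325 -2.46 ] | real [ 0.24  0.73 -1.05  1.52  0.68  1.33 -2.47] | from [ 1.16  0.58 -1.17  1.56  0.6   1.39 -1.66]
C [ 0.362  1.168 -1.5    1.628  1.18   1.547  0.314] | real [ 0.39  1.1  -1.44  1.61  1.11  1.5   0.38] | from [ 0.24  0.73 -1.05  1.52  0.68  1.33 -2.47]
D [ 0.332  1.014 -1.5    1.474  1.029  1.621  0.456] | real [ 0.33  0.96 -1.45  1.49  0.98  1.58  0.47] | from [ 0.34  1.21 -1.36  1.64  1.23  1.41  0.35]
E [-1.427  0.398  1.151  1.799 -0.406  0.754  0.418] | real [-2.277 -0.305  1.414  1.883  0.693  0.985 -0.462] | from [-1.748  0.172  1.233  0.733 -0.006  1.932  1.052]
F [-1.684 -0.3    0.734  1.434  0.506  1.659  0.778] | real [-1.445 -0.296  0.62   1.476  0.415  1.603  0.865] | from [-1.876  0.193  1.412  0.776 -0.038  1.933  1.101]
G [-1.379  0.129  0.782  0.735  0.097  1.921  1.041] | real [-1.489  0.132  0.98   0.833  0.041  1.9   
[... 871 characters left out ...]
 1.64  1.23  1.41  0.35]
E [-1.416  0.393  1.133  1.8   -0.393  0.749  0.404] | real [-2.277 -0.305  1.414  1.883  0.693  0.985 -0.462] | from [-1.748  0.172  1.233  0.733 -0.006  1.932  1.052]
F [-1.671 -0.3    0.754  1.595  0.585  1.552  0.767] | real [-1.445 -0.296  0.62   1.476  0.415  1.603  0.865] | from [-1.876  0.193  1.412  0.776 -0.038  1.933  1.101]
G [-1.367  0.127  0.758  0.735  0.105  1.922  1.035] | real [-1.489  0.132  0.98   0.833  0.041  1.9    1.085] | from [-1.445 -0.296  0.62   1.476  0.415  1.603  0.865]
H [-0.444  0.402 -0.014  0.693  0.081  1.93   1.161] | real [-0.829  0.378  0.618  1.036 -0.11   1.932  1.322] | from [-0.404  0.593 -0.056  0.837  0.097  1.93   1.143]
```

```bash
cat > kin2.py <<'E'
import kin
from kin import *
X=[([-.404,.593,-.056,.837,.097,1.93,1.143],[.617,.194,.498],[-2.991,-.17,3.131]),([-.829,.378,.618,1.036,-.11,1.932,1.322],[.5142,.1664,.5884],[-3.001,-.112,-3.137]),([-1.644,.109,1.194,1.073,.019,1.933,1.172],[.4098,.1859,.7115],[-3.069,.134,-3.086]),([-1.779,.143,1.414,.919,-.02,1.933,1.213],[.4183,.1929,.7814],[-3.115,.292,-3.1]),([-1.876,.193,1.412,.776,-.038,1.933,1.101],[.3879,.2729,.8347],[3.11,.426,-3.091]),([-1.445,-.296,.62,1.476,.415,1.603,.865],[.431,.1138,.6537],[3.114,.378,-3.109]),([-1.748,.172,1.233,.733,-.006,1.932,1.052],[.3983,.2764,.8447],[3.073,.441,-3.119]),([-2.277,-.305,1.414,1.883,.693,.985,-.462],[.5323,.2335,.4195],[2.699,.195,2.173])]
Q=np.vstack([kin.Q]+[x[0] for x in X]);P=np.vstack([kin.P]+[x[1] for x in X]);RR=Ro.concatenate([kin.RR,Ro.from_euler('xyz',[x[2] for x in X])])
def fk(q,v):
    q=np.atleast_2d(q); e=lambda ax,t:Ro.from_euler(ax,t); q=-q*np.array([1,-1,1,-1,1,-1,1])+v[:7]; L=v[7:].reshape(4,3)
    p=np.tile(L[0],(len(q),1)); R=e('z',q[:,0]); p=R.apply(p); R=R*e('y',q[:,1])*e('z',q[:,2]); p=p+R.apply(L[1])
    R=R*e('y',q[:,3])*e('z',q[:,4]); p=p+R.apply(L[2]); R=R*e('y',q[:,5])*e('z',q[:,6]); p=p+R.apply(L[3]); return p,R
if __name__=='__main__':
    k0=np.load('k.npy'); v0=np.zeros(19); v0[0]=k0[4]; v0[6]=k0[5]; v0[[9,12,15,18]]=k0[6:10]
    f=lambda v:np.r_[(fk(Q,v)[0]-P).ravel(),.3*(fk(Q,v)[1]*RR.inv()).as_rotvec().ravel(),1e-3*(v-v0)]
    r=least_squares(f,v0); print(r.x.round(3)); e=fk(Q,r.x); print(np.linalg.norm(e[0]-P,axis=1).round(4),np.linalg.norm((e[1]*RR.inv()).as_rotvec(),axis=1).round(3)); np.save('k2.npy',r.x)
E
python3 kin2.py; sed -i 's/from kin import \*/import kin\nfrom kin2 import */; s/k.npy/k2.npy/' sim.py; sed -i 's/Q\[/kin.Q[/g' cal.py; python3 cal.py | head -9
```

```text
[-2.000e-03 -1.000e-03 -1.000e-03 -2.000e-03  1.000e-03  1.000e-03
  1.566e+00 -0.000e+00 -2.100e-02  3.200e-01  1.000e-03 -3.700e-02
  5.300e-01  2.000e-03  1.000e-03  4.200e-01  1.000e-03  0.000e+00
  3.270e-01]
[0.0011 0.0007 0.0006 0.0033 0.0026 0.0006 0.002  0.0013 0.0042 0.0007
 0.0006 0.0002 0.0003 0.0005 0.0009 0.0003 0.001 ] [0.002 0.002 0.001 0.012 0.006 0.007 0.006 0.006 0.01  0.002 0.003 0.002
 0.002 0.002 0.001 0.003 0.001]
{'w': 1, 'lam': 0.02, 'it': 30}
A [ 1.161  0.576 -1.18   1.564  0.603  1.387 -1.656] | real [ 1.16  0.58 -1.17  1.56  0.6   1.39 -1.66] | from [ 1.264  1.101 -0.969  0.516  0.892  1.681 -0.201]
B [ 0.245  0.742 -1.058  1.51   0.682  1.34  -2.482] | real [ 0.24  0.73 -1.05  1.52  0.68  1.33 -2.47] | from [ 1.16  0.58 -1.17  1.56  0.6   1.39 -1.66]
C [ 0.386  1.135 -1.483  1.609  1.148  1.537  0.364] | real [ 0.39  1.1  -1.44  1.61  1.11  1.5   0.38] | from [ 0.24  0.73 -1.05  1.52  0.68  1.33 -2.47]
D [ 0.345  1.006 -1.5    1.501  1.022  1.608  0.445] | real [ 0.33  0.96 -1.45  1.49  0.98  1.58  0.47] | from [ 0.34  1.21 -1.36  1.64  1.23  1.41  0.35]
E [-2.65  -0.3    1.42   1.792  0.889  1.128 -0.589] | real [-2.277 -0.305  1.414  1.883  0.693  0.985 -0.462] | from [-1.748  0.172  1.233  0.733 -0.006  1.932  1.052]
F [-1.491 -0.3    0.64   1.505  0.446  1.597  0.843] | real [-1.445 -0.296  0.62   1.476  0.415  1.603  0.865] | from [-1.876  0.193  1.412  0.776 -0.038  1.933  1.101]
G [-1.371  0.158  0.856  0.735  0.036  1.916  1.079] | real [-1.489  0.132  0.98   0.833  0.041  1.9    1.085] | from [-1.445 -0.296  0.62   1.476  0.415  1.603  0.865]
H [-0.587  0.42   0.269  0.682 -0.039  1.93   1.222] | real [-0.829  0.378  0.618  1.036 -0.11   1.932  1.322] | from [-0.404  0.593 -0.056  0.837  0.097  1.93   1.143]
```

```bash
nproc
cat > search2.py <<'E'
from sim import *
from h import home,monitor,n
import time,sys
def tg(a,h):
    c,H=home(a); return c+(.0367+h)*H[:,2],np.c_[-H[:,0],H[:,1],-H[:,2]]
def pose(q): p,R=fk(q,k); return p[0],R[0].as_matrix()
def twist_to(R,a): return Ro.from_matrix(R.T@tg(a,0)[1]).as_rotvec(degrees=True)[2]
def leg(q,w,tw,it=4):
    p,R=pose(q); d=np.array(w)-p; N=max(int(np.linalg.norm(d)*100/4.4),int(abs(tw)/8))+1; rows=[]
    for i in range(N):
        c=R.T@d/N*100; rows.append((c.round(1),round(tw/N,1))); q=step(q,c,tw/N,w=1,lam=.02,it=it); R=R@Ro.from_euler('z',tw/N,degrees=True).as_matrix()
    return q,rows
def full(q,W,tws,it=4,verbose=0,nmax=70):
    N=0
    for w,tw in zip(W,tws):
        q,r=leg(q,w,tw,it); N+=len(r)
        if verbose: print('leg',len(r),w,tw,q,pose(q)[0],pose(q)[1][:,2])
        if N>nmax: return None
    for a,h in((-40,.1),(-40,0)):
        q,r=leg(q,tg(a,h)[0],twist_to(pose(q)[1],a),it); N+=len(r)
        if verbose: print('leg',len(r),a,h,q,pose(q)[0],pose(q)[1][:,2])
    p,R=pose(q); m1=np.min(np.r_[q-LO,HI-q]); perr=np.linalg.norm(p-tg(-40,0)[0]); zerr=np.linalg.norm(R[:,2]+n)
    return 10*zerr+20*perr+5*max(0,.12-m1)+.004*N,N,zerr,perr,m1,q
if __name__=='__main__':
    q=np.array(monitor.observe()['qpos']); rng=np.random.default_rng(int(sys.argv[1])); t0=time.time(); best=[]
    def rnd():
        r=rng.uniform(.4,.98);a=rng.uniform(-1.3,1.3); return [r*np.cos(a),r*np.sin(a),rng.uniform(.33,.95)]
    while time.time()-t0<float(sys.argv[2]):
        if best and rng.random()<.5:
            b=best[rng.integers(len(best))]; W=[list(np.array(w)+rng.normal(0,.06,3)) for w in b[6]]; tws=[t+rng.normal(0,8) for t in b[7]]
        else:
            m=rng.integers(1,4); W=[rnd() for _ in range(m)]; tws=[rng.choice([0,rng.uniform(-70,70)]) for _ in range(m)]
        if min(w[2] for w in W)<.33: continue
        s=full(q,W,tws)
        if s: best.append((*s,[np.round(w,2).tolist() for w in W],np.round(tws).tolist())); best.sort(key=lambda b:b[0]); best=best[:5]
    for b in best[:2]: print(np.round(b[:5],3),b[5].round(2),b[6],b[7])
E
for i in $(seq $(nproc)); do OMP_NUM_THREADS=1 python3 search2.py $i 200 > s$i.txt & done; wait; cat $(seq -f 's%g.txt' $(nproc))
```

```text
4
this script no longer has the robot
this script no longer has the robot
[1.67e-01 3.50e+01 3.00e-03 0.00e+00 3.07e-01] [-0.02  0.41  0.37  2.03 -0.83  0.47  2.03] [[0.39, 0.2, 0.65], [0.9, 0.06, 0.37]] [67.0, -31.0]
[1.77e-01 3.30e+01 5.00e-03 0.00e+00 2.82e-01] [-0.19  0.45  0.6   2.03 -0.98  0.54  2.16] [[0.5, 0.09, 0.62], [0.81, 0.3, 0.75]] [50.0, -16.0]
[1.92e-01 3.50e+01 5.00e-03 0.00e+00 2.38e-01] [-0.21  0.46  0.65  2.03 -1.02  0.57  2.21] [[0.39, 0.28, 0.61], [0.9, 0.3, 0.67]] [-12.0, 5.0]
[2.17e-01 3.50e+01 8.00e-03 0.00e+00 2.35e-01] [-0.22  0.46  0.65  2.04 -1.02  0.55  2.2 ] [[0.39, 0.26, 0.63], [0.9, 0.29, 0.68]] [-13.0, -8.0]Exception ignored in: <_io.TextIOWrapper mode='rw' encoding='UTF-8'>
Traceback (most recent call last):
BrokenPipeError: [Errno 32] Broken pipe
```

Run:
```python
from search2 import *
np.set_printoptions(precision=3,suppress=True)
q=np.array(monitor.observe()['qpos'])
for W,t in (([[.39,.2,.65],[.9,.06,.37]],[67,-31]),([[.5,.09,.62],[.81,.3,.75]],[50,-16]),([[.39,.28,.61],[.9,.3,.67]],[-12,5])):
  for it in(4,20): print(full(q,W,t,it,it==20))
  print(leg(q,W[0],t[0])[1])
```

```text
(np.float64(0.20995981114090143), 35, np.float64(0.006995964556171376), np.float64(8.27895938237556e-09), np.float64(0.29678341242157147), array([-0.01 ,  0.406,  0.362,  2.03 , -0.83 ,  0.457,  2.038]))
leg 9 [0.39, 0.2, 0.65] 67 [-1.509 -0.3    0.442  1.584  0.491  1.509 -1.49 ] [0.396 0.205 0.639] [ 0.453  0.083 -0.888]
leg 14 [0.9, 0.06, 0.37] -31 [-0.597  0.632  0.8    1.298 -0.639  0.976  0.254] [0.815 0.078 0.394] [ 0.429  0.084 -0.899]
leg 9 -40 0.1 [-0.101  0.222  0.499  2.014 -0.606  0.626  1.844] [ 0.547 -0.167  0.298] [ 0.429  0.084 -0.899]
leg 3 -40 0 [ 0.013  0.406  0.346  2.03  -0.857  0.463  2.072] [ 0.588 -0.161  0.207] [ 0.429  0.084 -0.899]
(np.float64(0.3456370791567728), 35, np.float64(0.02056370791567692), np.float64(1.7772239894833365e-16), np.float64(0.3034783229252054), array([ 0.013,  0.406,  0.346,  2.03 , -0.857,  0.463,  2.072]))
[(array([ 0.1, -0.2, -3. ]), 7.4), (array([ 0.1, -0.2, -3. ]), 7.4), (array([ 0. , -0.3, -3. ]), 7.4), (array([-0. , -0.3, -3. ]), 7.4), (array([-0. , -0.3, -3. ]), 7.4), (array([-0.1, -0.2, -3. ]), 7.4), (array([-0.1, -0.2, -3. 
[... 1563 characters left out ...]
641  1.573  1.921  0.081] [0.575 0.126 0.969] [ 0.797 -0.256 -0.547]
leg 17 -40 0.1 [-1.299 -0.24   0.815  2.257  1.505  0.809 -0.588] [ 0.575 -0.051  0.458] [ 0.813 -0.294 -0.503]
leg 7 -40 0 [-0.797  0.29   0.8    2.428  2.708  0.597 -1.878] [ 0.61  -0.119  0.342] [ 0.855 -0.315 -0.412]
(np.float64(11.27525613545168), 42, np.float64(0.7641858755685926), np.float64(0.14387913348156203), np.float64(0.002437057973097012), array([-0.797,  0.29 ,  0.8  ,  2.428,  2.708,  0.597, -1.878]))
[(array([ 1.3,  0.1, -3.8]), -2.0), (array([ 1.3,  0.2, -3.8]), -2.0), (array([ 1.3,  0.2, -3.8]), -2.0), (array([ 1.3,  0.3, -3.8]), -2.0), (array([ 1.3,  0.3, -3.8]), -2.0), (array([ 1.3,  0.4, -3.8]), -2.0)]
```

Options 1 and 2 are robust. Option 1, first leg: up along the tool's axis with a 67° twist.

Call:
move_arm(
  gripper=[0,0,0,0,0,0,0,0],
  linear=[
    [0,-0.2,-3],
    [0,-0.2,-3],
    [0,-0.2,-3],
    [0,-0.2,-3],
    [0,-0.2,-3],
    [0,-0.2,-3],
    [0,-0.2,-3],
    [0,-0.2,-3],
  ],
  twist=[7.5,7.5,7.5,7.5,7.5,7.5,7.5,7.5],
)

```text
clock: 17.35
position: [0.4163, 0.2061, 0.6202]
tool_rot: [2.726, -0.256, 1.263]
force: [0.8, -0.9, -4.4]
grip_width: 0.0172
finger_force: 72.0
```

```bash
cat > w.py <<'E'
from search2 import *
import sys
np.set_printoptions(precision=3,suppress=True)
s=monitor.observe();q=np.array(s['qpos']);print(s['clock'],q,s['position'],Ro.from_euler('xyz',s['tool_rot']).as_matrix()[:,2])
W=eval(sys.argv[1]);t=eval(sys.argv[2])
for it in(4,20): print(full(q,W,t,it,it==20))
w,tw=(W[0],t[0]) if W else (tg(-40,.1)[0],twist_to(pose(q)[1],-40))
for r in leg(q,w,tw)[1]: print(r[0].tolist(),r[1],end=' ')
E
python3 w.py '[[.9,.06,.37]]' '[-31]'
```

```text
17.35 [-1.5   -0.288  0.494  1.615  0.476  1.43  -1.344] [0.416 0.206 0.62 ] [ 0.455  0.098 -0.885]
(np.float64(0.43344046049691654), 25, np.float64(0.03334403144007192), np.float64(7.304809864770281e-09), np.float64(0.3274280375865568), array([ 0.004,  0.412,  0.371,  2.028, -0.899,  0.487,  2.117]))
leg 13 [0.9, 0.06, 0.37] -31 [-0.6    0.621  0.799  1.317 -0.653  0.971  0.373] [0.81  0.079 0.394] [ 0.43   0.098 -0.898]
leg 9 -40 0.1 [-0.107  0.228  0.523  2.013 -0.643  0.643  1.89 ] [ 0.546 -0.168  0.297] [ 0.43   0.098 -0.898]
leg 3 -40 0 [ 0.004  0.412  0.371  2.028 -0.899  0.487  2.117] [ 0.588 -0.161  0.207] [ 0.43   0.098 -0.898]
(np.float64(0.43343423769224243), 25, np.float64(0.03334342376922368), np.float64(2.830524433501838e-16), np.float64(0.327431831494263), array([ 0.004,  0.412,  0.371,  2.028, -0.899,  0.487,  2.117]))
[-0.4, 2.8, 3.3] -2.4 [-0.6, 2.8, 3.3] -2.4 [-0.7, 2.7, 3.3] -2.4 [-0.8, 2.7, 3.3] -2.4 [-0.9, 2.7, 3.3] -2.4 [-1.0, 2.6, 3.3] -2.4 [-1.1, 2.6, 3.3] -2.4 [-1.2, 2.6, 3.3] -2.4 [-1.3, 2.5, 3.3] -2.4 [-1.4, 2.4, 3.3] -2.4 [-1.5, 2.4, 3.3] -2.4 [-1.6, 2.3, 3.3] -2.4 [-1.7, 2.2, 3.3] -2.4
```

Call:
move_arm(
  gripper=[0,0,0,0,0,0,0,0],
  linear=[
    [-0.4,2.8,3.3],
    [-0.6,2.8,3.3],
    [-0.7,2.7,3.3],
    [-0.8,2.7,3.3],
    [-0.9,2.7,3.3],
    [-1.0,2.6,3.3],
    [-1.1,2.6,3.3],
    [-1.2,2.6,3.3],
  ],
  twist=[-2.4,-2.4,-2.4,-2.4,-2.4,-2.4,-2.4,-2.4],
)

```text
clock: 18.15
position: [0.6401, 0.1426, 0.4873]
tool_rot: [2.713, -0.135, 1.515]
force: [-1.9, 1.8, -3.1]
grip_width: 0.0171
finger_force: 72.1
```

```bash
python3 w.py '[[.9,.06,.37]]' '[-12]'; (sed -i 's/rng.integers(1,4)/rng.integers(1,3)/' search2.py; timeout 100 python3 search2.py 5 70)
```

```text
18.15 [-1.145  0.291  1.089  1.567 -0.357  1.002 -0.091] [0.64  0.143 0.487] [ 0.422  0.099 -0.901]
(np.float64(0.39011072502916844), 20, np.float64(0.03101106006573565), np.float64(6.2185905951167785e-09), np.float64(0.32845376892707), array([ 0.016,  0.411,  0.353,  2.022, -0.866,  0.488,  2.086]))
leg 7 [0.9, 0.06, 0.37] -12 [-0.44   0.79   0.744  1.05  -0.71   1.063  0.375] [0.895 0.061 0.373] [ 0.423  0.099 -0.901]
leg 10 -40 0.1 [-0.088  0.228  0.498  2.006 -0.622  0.648  1.87 ] [ 0.546 -0.168  0.297] [ 0.423  0.099 -0.901]
leg 3 -40 0 [ 0.016  0.411  0.353  2.022 -0.866  0.488  2.086] [ 0.588 -0.161  0.207] [ 0.423  0.099 -0.901]
(np.float64(0.39011064681195545), 20, np.float64(0.03101106468119484), np.float64(3.510833468576701e-16), np.float64(0.32845377540649834), array([ 0.016,  0.411,  0.353,  2.022, -0.866,  0.488,  2.086]))
[-1.2, 2.8, 3.0] -1.7 [-1.3, 2.7, 3.0] -1.7 [-1.4, 2.7, 3.0] -1.7 [-1.4, 2.7, 3.0] -1.7 [-1.5, 2.6, 3.0] -1.7 [-1.6, 2.6, 3.0] -1.7 [-1.7, 2.5, 3.0] -1.7 [ 0.353 15.     0.029  0.     0.207] [-0.2   0.47  0.65  2.03 -1.05  0.6   2.25] [[0.52, 0.02, 0.34]] [-48.0]
[ 0.359 13.     0.031  0.     0.242] [-0.15  0.45  0.58  2.03 -1.02  0.57  2.22] [[0.55, -0.03, 0.35]] [-40.0]
```

```bash
python3 w.py '[[.55,-.03,.36]]' '[-40]'
```

```text
18.15 [-1.145  0.291  1.089  1.567 -0.357  1.002 -0.091] [0.64  0.143 0.487] [ 0.422  0.099 -0.901]
(np.float64(0.3612620139497655), 13, np.float64(0.030926167196173728), np.float64(1.7099401411422334e-08), np.float64(0.23528289132018432), array([-0.157,  0.454,  0.591,  2.028, -1.025,  0.573,  2.224]))
leg 6 [0.55, -0.03, 0.36] -40 [-0.888  0.09   0.979  2.004 -0.329  0.681  0.895] [ 0.551 -0.028  0.361] [ 0.423  0.099 -0.901]
leg 4 -40 0.1 [-0.459  0.216  0.842  2.034 -0.661  0.68   1.737] [ 0.543 -0.131  0.312] [ 0.421  0.099 -0.902]
leg 3 -40 0 [-0.157  0.454  0.591  2.028 -1.025  0.573  2.224] [ 0.588 -0.161  0.207] [ 0.421  0.099 -0.902]
(np.float64(0.3612641631988991), 13, np.float64(0.030926416319888888), np.float64(5.095246377785861e-16), np.float64(0.23528403877255188), array([-0.157,  0.454,  0.591,  2.028, -1.025,  0.573,  2.224]))
[-3.2, -1.9, 1.0] -6.7 [-3.0, -2.3, 1.0] -6.7 [-2.7, -2.6, 1.0] -6.7 [-2.4, -2.9, 1.0] -6.7 [-2.0, -3.2, 1.0] -6.7 [-1.6, -3.4, 1.0] -6.7
```

Call:
move_arm(
  gripper=[0,0,0,0,0,0,0],
  linear=[
    [-3.2,-1.9,1],
    [-3,-2.3,1],
    [-2.7,-2.6,1],
    [-2.4,-2.9,1],
    [-2,-3.2,1],
    [-1.6,-3.4,1],
    [0,0,0],
  ],
  twist=[-6.7,-6.7,-6.7,-6.7,-6.7,-6.7,0],
)

```text
clock: 18.85
position: [0.5471, -0.0319, 0.3599]
tool_rot: [2.722, 0.162, 2.15]
force: [0.1, 0.8, -3.7]
grip_width: 0.0167
finger_force: 72.8
```

```bash
python3 w.py '[]' '[]'; python3 t.py -40 .08
```

```text
18.85 [-0.895  0.078  0.985  2.012 -0.316  0.679  0.894] [ 0.547 -0.032  0.36 ] [ 0.422  0.1   -0.901]
(np.float64(0.338551006273818), 7, np.float64(0.031055061521186818), np.float64(1.9553097491673474e-08), np.float64(0.23000241277677502), array([-0.163,  0.456,  0.6  ,  2.028, -1.03 ,  0.577,  2.228]))
leg 4 -40 0.1 [-0.471  0.215  0.855  2.036 -0.662  0.682  1.737] [ 0.542 -0.13   0.312] [ 0.42   0.1   -0.902]
leg 3 -40 0 [-0.163  0.456  0.6    2.028 -1.03   0.577  2.228] [ 0.588 -0.161  0.207] [ 0.42   0.1   -0.902]
(np.float64(0.3385509402253494), 7, np.float64(0.031055094022533692), np.float64(6.231111271582837e-16), np.float64(0.2300026066424008), array([-0.163,  0.456,  0.6  ,  2.028, -1.03 ,  0.577,  2.228]))
[-2.6, -2.6, 1.1] -6.1 [-2.3, -2.8, 1.1] -6.1 [-2.0, -3.0, 1.1] -6.1 [-1.6, -3.2, 1.1] -6.1 [-0.895  0.078  0.985  2.012 -0.316  0.679  0.894] [ 0.547 -0.032  0.36 ] [ 0.422  0.1   -0.901] yaw [2.722 0.162 2.15 ] [ 0.127  0.819 -3.739] 0.016724054096244317
target [ 0.555 -0.167  0.279] rotvec tool deg [  1.537  -0.955 -24.623] shift now(cm) [-10.254 -10.186   6.261] after twist [ -5.078 -13.532   6.261]
```

Call:
move_arm(
  gripper=[0,0,0,0,0],
  linear=[
    [-2.6,-2.6,1.1],
    [-2.3,-2.8,1.1],
    [-2,-3,1.1],
    [-1.6,-3.2,1.1],
    [0,0,0],
  ],
  twist=[-6.1,-6.1,-6.1,-6.1,0],
)

```text
clock: 19.35
position: [0.5441, -0.1325, 0.3109]
tool_rot: [2.791, 0.282, 2.451]
force: [0.1, -1.1, -5.3]
grip_width: 0.0167
finger_force: 72.8
```

```bash
python3 t.py -40 .06;python3 -c "
from h import *
a=grab('top','t3');b=grab('side','s3')
c,H=home(-40)
o=[]
for f in(a,b):
    u=proj(f,c+.05*n).astype(int); print(u)
    o.append(cv2.resize(f['img'][u[1]-38:u[1]+37,u[0]-50:u[0]+50,::-1],(400,300),interpolation=2))
cv2.imwrite('pics/v3.png',np.hstack(o))"
```

```text
[-0.458  0.218  0.842  2.031 -0.662  0.68   1.736] [ 0.544 -0.133  0.311] [ 0.42   0.098 -0.902] yaw [2.791 0.282 2.451] [ 0.075 -1.083 -5.341] 0.01672348433288595
target [ 0.563 -0.165  0.261] rotvec tool deg [ 1.544 -0.736 -6.463] shift now(cm) [-2.027 -3.239  4.974] after twist [-1.649 -3.446  4.974]
[347 208]
[284 171]
```

View pics/v3.png

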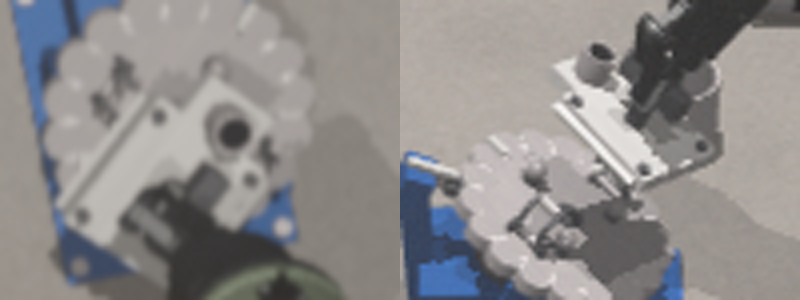

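The plate is parallel above the head, with the stub at (234,134) in the top panel and (602,50) in the side panel. I'll check how it sits in the grip by triangulating the stub.

```bash
python3 -c "
from h import *
s,p,R=st(); a=load('t3');b=load('s3')
# stub hole centroid refine
def ref(f,u,r=6):
    x,y=map(int,np.round(u)); g=f['img'][y-r:y+r+1,x-r:x+r+1].astype(int).max(2); k=cv2.connectedComponentsWithStats((g<85).astype(np.uint8)); 
    i=1+np.argmax(k[2][1:,4]); print(k[2][i]); return k[3][i]+[x-r,y-r]
ua=(297+234.5/4-.5,170+134.5/4-.5);ub=(234+202.5/4-.5,133+50.5/4-.5)
va,vb=ref(a,ua),ref(b,ub);print(ua,va,ub,vb)
for x,y in((ua,ub),(va,vb)):
    P,e=tri(a,x,b,y); print(P,e,'tool mm',R.T@(P-p)*1000)
"
```

```text
[ 3  3  7  7 35]
[ 4  5  5  4 13]
(355.125, 203.125) [355.11428571 203.11428571] (284.125, 145.125) [283.69230769 145.61538462]
[ 0.58412433 -0.16594726  0.32958351] 0.0025996148009220306 tool mm [-55.76274993  -2.46512902  -2.92580717]
[ 0.58496957 -0.16629523  0.3270979 ] 0.0014151333008566636 tool mm [-55.91294034  -3.12130051  -0.36442489]
```

```bash
sed -i 's/FC=np.array(\[.*\])/FC=np.array([.6152,-.1548,.1505])/' h.py; python3 t.py -40 .025
```

```text
[-0.467  0.216  0.844  2.03  -0.661  0.681  1.724] [ 0.545 -0.129  0.312] [ 0.422  0.101 -0.901] yaw [2.787 0.28  2.447] [-0.792  0.599 -4.04 ] 0.016941719751007785
target [ 0.579 -0.161  0.23 ] rotvec tool deg [ 1.698 -0.737 -6.682] shift now(cm) [-2.102 -3.46   8.533] after twist [-1.685 -3.681  8.533]
```

Call:
move_arm(
  gripper=[0,0,0,0,0,0],
  linear=[
    [-1,-1.8,0.5],
    [-0.8,-1.8,0.5],
    [0,0,2],
    [0,0,2.5],
    [0,0,2.5],
    [0,0,0],
  ],
  twist=[-6.6,0,0,0,0,0],
  squeeze=50,
)

```text
clock: 20.05
position: [0.5769, -0.158, 0.2327]
tool_rot: [2.821, 0.317, 2.565]
force: [-0.6, 0.5, -3.6]
grip_width: 0.017
finger_force: 72.7
```

```bash
python3 t.py -40 0.02
```

```text
[-0.213  0.401  0.653  2.029 -0.95   0.609  2.155] [ 0.577 -0.158  0.233] [ 0.42   0.103 -0.902] yaw [2.821 0.317 2.565] [-0.635  0.455 -3.561] 0.016981295017860627
target [ 0.581 -0.16   0.225] rotvec tool deg [ 1.817 -0.822  0.104] shift now(cm) [-0.211 -0.262  0.816] after twist [-0.211 -0.262  0.816]
```

Call:
move_arm(
  gripper=[0,0,0,0,0],
  linear=[
    [-0.2,-0.3,0.4],
    [0,0,0.5],
    [0,0,0.4],
    [0,0,0.3],
    [0,0,0],
  ],
  twist=[0,0,0,0,0],
)

```text
clock: 20.55
position: [0.5848, -0.1632, 0.221]
tool_rot: [2.819, 0.322, 2.561]
force: [-0.4, 3.6, 1.0]
grip_width: 0.0165
finger_force: 73.5
```

```bash
python3 t.py -40 0.0
```

```text
[-0.183  0.43   0.627  2.023 -0.996  0.594  2.2  ] [ 0.585 -0.163  0.221] [ 0.425  0.1   -0.9  ] yaw [2.819 0.322 2.561] [-0.423  3.592  0.976] 0.016534597516216276
target [ 0.589 -0.159  0.207] rotvec tool deg [ 1.837 -0.441  0.005] shift now(cm) [0.31  0.121 1.482] after twist [0.31  0.121 1.482]
```

Call:
move_arm(
  gripper=[0,0,0,0],
  linear=[
    [0.15,0.15,0.3],
    [0,0,0.3],
    [0,0,0.3],
    [0,0,0],
  ],
  twist=[0,0,0,0],
)

```text
clock: 20.95
position: [0.5881, -0.1616, 0.2129]
tool_rot: [2.821, 0.324, 2.56]
force: [4.5, -4.7, -4.0]
grip_width: 0.0169
finger_force: 72.8
```

```bash
cat > u.py <<'E'
from o import *
c,H=home(-40); Rt=np.c_[-H[:,0],H[:,1],-H[:,2]]
L=[]
for _ in range(5):
    s,p,R=st(); L.append(R.T@(c+.0367*H[:,2]-p)*100)
print('to home cm',np.mean(L,0),np.std(L,0),'force tool',R.T@(s['force']-[0,0,-4.8]),'moment tool',R.T@s['moment'])
E
python3 u.py
```

```text
[-0.175  0.444  0.611  2.026 -1.019  0.578  2.217] [ 0.588 -0.162  0.213] [ 0.426  0.098 -0.9  ] yaw [2.821 0.324 2.56 ] [ 4.535 -4.669 -4.034] 0.016886819950515903
to home cm [0.231 0.087 0.593] [0. 0. 0.] force tool [-6.268 -1.746  0.784] moment tool [ 0.672 -0.755 -0.031]
```

Call:
move_arm(
  gripper=[0,0,0,0],
  linear=[
    [-0.1,0,0.3],
    [0,0,0.2],
    [0,0,0.2],
    [0,0,0],
  ],
  twist=[0,0,0,0],
)

```text
clock: 21.35
position: [0.5904, -0.1625, 0.2077]
tool_rot: [2.82, 0.323, 2.558]
force: [-29.8, -3.3, 33.4]
grip_width: 0.0168
finger_force: 79.8
```

```bash
python3 u.py
```

```text
[-0.164  0.455  0.6    2.024 -1.036  0.574  2.231] [ 0.59  -0.162  0.208] [ 0.425  0.098 -0.9  ] yaw [2.82  0.323 2.558] [-29.801  -3.348  33.449] 0.016822456567868904
to home cm [0.29  0.216 0.042] [0. 0. 0.] force tool [  9.704  -4.435 -47.418] moment tool [1.93  2.624 0.12 ]
```

Bottomed on the balls: 47 N along the axis at about 0 mm from home. I'll ease off, release part way and look.

Call:
move_arm(
  gripper=[0,0,0.45,0.45,0.45],
  linear=[
    [0.1,-0.05,-0.1],
    [0,0,0],
    [0,0,0],
    [0,0,0],
    [0,0,0],
  ],
  twist=[0,0,0,0,0],
)

```text
clock: 21.85
position: [0.59, -0.1604, 0.2069]
tool_rot: [2.82, 0.322, 2.561]
force: [-0.7, -0.5, 0.2]
grip_width: 0.0382
finger_force: 0.0
```

```bash
python3 u.py;python3 -c "
from h import *
a=grab('top','t4');b=grab('side','s4')
c,H=home(-40)
o=[]
for f in(a,b):
    u=proj(f,c+.02*n).astype(int); print(u)
    print('stub pred',proj(f,c+H@[.055,0,.038]),'nose corners',[proj(f,c+H@[.075,y,.014]).round(1) for y in(-.026,.026)])
    o.append(cv2.resize(f['img'][u[1]-38:u[1]+37,u[0]-50:u[0]+50,::-1],(400,300),interpolation=2))
cv2.imwrite('pics/v4.png',np.hstack(o))"
```

```text
[-0.166  0.455  0.598  2.026 -1.036  0.572  2.231] [ 0.59  -0.16   0.207] [ 0.424  0.1   -0.9  ] yaw [2.82  0.322 2.561] [-0.74  -0.527  0.206] 0.03819491485904918
to home cm [ 0.127  0.074 -0.039] [0. 0. 0.] force tool [-1.27   0.731 -4.872] moment tool [ 0.342  0.339 -0.01 ]
[344 204]
stub pred [356.34188603 189.43861781] nose corners [array([365.9, 185.1]), array([350.4, 176.4])]
[279 177]
stub pred [270.55501282 163.38795613] nose corners [array([268.1, 161.9]), array([259. , 166.8])]
```

View pics/v4.png

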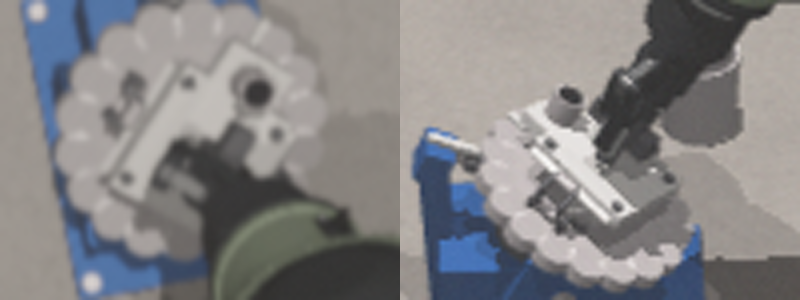

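```bash
python3 -c "
from h import *
a=load('t4');b=load('s4'); c,H=home(-40)
def ref(f,u,r=6):
    x,y=map(int,np.round(u)); g=f['img'][y-r:y+r+1,x-r:x+r+1].astype(int).max(2); m=(g<85).astype(np.uint8);k=cv2.connectedComponentsWithStats(m); i=1+np.argmax(k[2][1:,4]); return k[3][i]+[x-r,y-r],k[2][i,4]
va,vb=ref(a,(294+255.5/4-.5,166+92.5/4-.5)),ref(b,(229+171/4-.5,139+97/4-.5));print(va,vb)
P,e=tri(a,va[0],b,vb[0]); print(P,e,'plate-frame mm',H.T@(P-c)*1000)
for y,h in((57,41.7),(54,41),(61,40)):
  print(y,[proj(f,FC+[-.0013,-.0024,-.0008]+H@[x,s*y/1000,h/1000]).round(1).tolist() for f in(a,b) for s in(1,-1) for x in(-.009,.009)])
U=lambda f,x,y,w,h:cv2.resize(f['img'][y:y+h,x:x+w,::-1],(400,400),interpolation=cv2.INTER_CUBIC)
cv2.imwrite('pics/v5.png',np.hstack([U(a,305,165,50,50),U(b,245,165,50,50)]))
"
```

```text
(array([357.92, 188.8 ]), np.int32(25)) (array([271.        , 162.38461538]), np.int32(13))
[ 0.63243015 -0.19212347  0.22689578] 0.0023464698774841373 plate-frame mm [57.77848602 -3.25977707 38.93168517]
57 [[326.0, 197.5], [329.4, 192.1], [359.7, 215.7], [363.1, 210.4], [271.9, 186.1], [268.0, 182.5], [291.1, 174.5], [287.5, 171.0]]
54 [[326.8, 198.0], [330.2, 192.5], [358.8, 215.1], [362.2, 209.9], [272.3, 186.0], [268.5, 182.3], [290.6, 174.9], [286.9, 171.4]]
61 [[324.7, 196.7], [328.0, 191.3], [360.7, 216.1], [364.1, 210.9], [271.0, 186.9], [267.1, 183.2], [291.6, 174.4], [287.9, 171.0]]
```

View pics/v5.png

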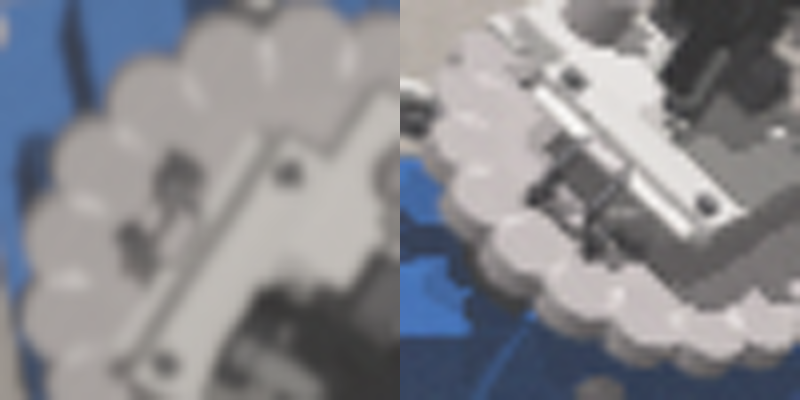

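The roller is at (327,195) top and (270.6,184.4) side, within a pixel of where it should be with the plate home, so the plate is seated. Next I'll check the turn in the joint model.

Run:
```python
from search2 import *
np.set_printoptions(precision=3,suppress=True)
q=np.array(monitor.observe()['qpos']); p0,R0=pose(q)
for i in range(8):
    q=step(q,[0,0,0],-5,w=1,lam=.02,it=20); p,R=pose(q); print(q,(p-p0)*1000,R[:,2]-R0[:,2])
```

```text
[-0.152  0.45   0.578  2.025 -1.022  0.564  2.307] [-0. -0. -0.] [-0. -0.  0.]
[-0.138  0.446  0.558  2.025 -1.009  0.556  2.382] [-0. -0. -0.] [-0. -0.  0.]
[-0.124  0.441  0.538  2.024 -0.995  0.549  2.458] [-0. -0. -0.] [-0. -0.  0.]
[-0.095  0.433  0.497  2.022 -0.968  0.534  2.52 ] [0.001 0.001 0.001] [-0. -0. -0.]
[ 0.004  0.413  0.363  2.017 -0.872  0.491  2.52 ] [0.003 0.006 0.006] [-0. -0. -0.]
[ 0.099  0.4    0.238  2.013 -0.777  0.458  2.52 ] [0.004 0.008 0.009] [-0. -0. -0.]
[ 0.188  0.392  0.123  2.008 -0.681  0.432  2.52 ] [0.005 0.01  0.01 ] [-0. -0. -0.]
[ 0.271  0.39   0.016  2.003 -0.586  0.412  2.52 ] [0.006 0.011 0.011] [-0. -0. -0.]
```

Run:
```python
from search2 import *
np.set_printoptions(precision=3,suppress=True)
q=np.array(monitor.observe()['qpos']); p0,R0=pose(q); m=9
for nm,rows in(('up',[((0,0,-3),0)]*2),('tw',[((0,0,0),8.5)]*21+[((0,0,0),1.5)]),('dn',[((0,0,3),0)]*2),('turn',[((0,0,0),-5)]*8)):
    for l,t in rows:
        q=step(q,l,t,w=1,lam=.02,it=20); m=min(m,np.min(np.r_[q-LO,HI-q]))
    p,R=pose(q); print(nm,q,(p-p0)*1000,R[:,2]-R0[:,2],m)
```

```text
up [-0.248  0.349  0.714  2.023 -0.874  0.649  2.098] [-25.587  -5.931  53.946] [-0.  0.  0.] 0.3041450816448239
tw [-0.566  0.647  1.313  2.038 -1.26   1.007 -0.715] [-25.912  -5.989  53.785] [-0.001 -0.    -0.   ] 0.0
dn [-0.408  0.594  0.984  2.04  -1.26   0.78  -0.722] [-3.008 -0.681 -0.21 ] [-0.007 -0.001 -0.004] 0.0
turn [-0.336  0.534  0.857  2.037 -1.184  0.699 -0.081] [-3.008 -0.681 -0.21 ] [-0.007 -0.001 -0.004] 0.0
```

Call:
move_arm(
  gripper=[0,0,0,0],
  linear=[
    [0,0,0],
    [0,0,0],
    [0,0,0],
    [0,0,0],
  ],
  twist=[0,0,0,0],
  squeeze=30,
)

```text
clock: 22.35
position: [0.5895, -0.1613, 0.2067]
tool_rot: [2.821, 0.322, 2.56]
force: [-3.5, -4.4, -1.6]
grip_width: 0.0178
finger_force: 29.8
```

```bash
python3 u.py; python3 -c "
from h import *
s,p,R=st(); print('F tool',R.T@s['force'],s['finger_force'],s['grip_width'])"
```

```text
[-0.166  0.455  0.599  2.027 -1.035  0.572  2.231] [ 0.59  -0.161  0.207] [ 0.424  0.098 -0.9  ] yaw [2.821 0.322 2.56 ] [-3.549 -4.399 -1.612] 0.017814382053534052
to home cm [ 0.13   0.182 -0.023] [0. 0. 0.] force tool [-0.486 -4.332 -4.808] moment tool [ 1.668  0.515 -0.051]
F tool [ 1.0324173  -5.76612872 -0.48588405] 29.786415249109268 0.017814382053534052
```

Call:
move_arm(
  gripper=[0,0,0,0,0,0],
  linear=[
    [0,-0.05,0],
    [0,0,0],
    [0,0,0],
    [0,0,0],
    [0,0,0],
    [0,0,0],
  ],
  twist=[0,-4,-4,-4,-4,-4],
  squeeze=60,
)

```text
clock: 22.95
position: [0.5895, -0.1612, 0.2067]
tool_rot: [2.953, 0.412, 2.926]
force: [-3.9, -2.6, -2.5]
grip_width: 0.0168
finger_force: 58.7
```

```bash
python3 u.py
```

```text
[-0.063  0.426  0.455  2.022 -0.938  0.519  2.499] [ 0.59  -0.161  0.207] [ 0.424  0.099 -0.9  ] yaw [2.953 0.412 2.926] [-3.905 -2.579 -2.532] 0.01679480489930327
to home cm [ 0.057  0.202 -0.027] [0. 0. 0.] force tool [ 2.084 -2.66  -3.953] moment tool [1.232 1.575 0.14 ]
```

Call:
move_arm(
  gripper=[0,0,0,0,0,0],
  linear=[
    [0,0,0],
    [0,0,0],
    [0,0,0],
    [0,0,0],
    [0,0,0],
    [0,0,0],
  ],
  twist=[-4,-4,-4,-4,-4,0],
)

```text
clock: 23.55
position: [0.5893, -0.1612, 0.2066]
tool_rot: [3.112, 0.45, -2.977]
force: [-0.7, 1.4, -3.1]
grip_width: 0.017
finger_force: 59.2
```

```bash
python3 u.py; python3 t.py 0 0|tail -1
```

```text
[ 0.293  0.389 -0.009  2.005 -0.565  0.408  2.511] [ 0.589 -0.161  0.207] [ 0.424  0.1   -0.9  ] yaw [ 3.112  0.45  -2.977] [-0.698  1.372 -3.144] 0.017023552209777495
to home cm [-0.039  0.213 -0.024] [0. 0. 0.] force tool [-0.302  1.516 -1.649] moment tool [-0.275  1.144 -0.075]
target [ 0.589 -0.159  0.207] rotvec tool deg [1.691 0.769 0.035] shift now(cm) [-0.039  0.213 -0.024] after twist [-0.038  0.213 -0.024]
```

Call:
move_arm(
  gripper=[0.5,0.5,0.5,0.5,0.5,0.5,0.5,0.5],
  linear=[
    [0,0,0],
    [0,0,0],
    [0,0,0],
    [0,0,0],
    [0,0,-2],
    [0,0,-4],
    [0,0,-5],
    [0,0,-3],
  ],
  twist=[0,0,0,0,0,0,0,0],
)

```text
clock: 24.35
position: [0.5295, -0.1756, 0.3359]
tool_rot: [3.114, 0.452, -2.979]
force: [0.4, 0.7, 0.4]
grip_width: 0.0427
finger_force: 0.0
```

```bash
python3 -c "
from h import *
s,p,R=st();print(s['clock'],p,s['force'])
a=grab('top','t6');b=grab('side','s6'); c,H=home(0); o=[]
for f in(a,b):
    u=proj(f,c+.02*n).astype(int); print(u,'stub pred',proj(f,c+[-.0013,-.0024,-.0008]+H@[.055,0,.038]))
    o.append(cv2.resize(f['img'][u[1]-38:u[1]+37,u[0]-50:u[0]+50,::-1],(400,300),interpolation=2))
cv2.imwrite('pics/v6.png',np.hstack(o))"
```

```text
24.35 [ 0.52954169 -0.17562605  0.33588065] [0.43805018 0.66382183 0.3500695 ]
[344 204] stub pred [343.88453934 187.95481558]
[279 177] stub pred [267.5431005  169.12700819]
```

View pics/v6.png

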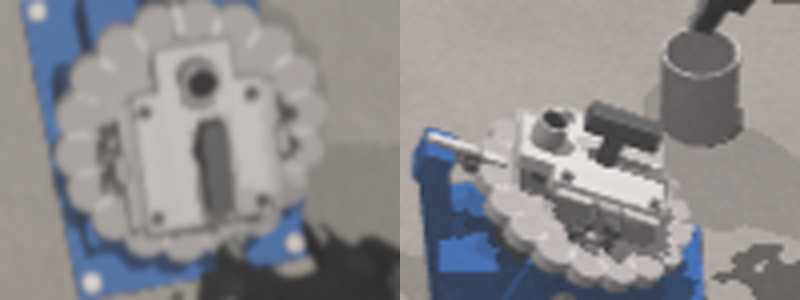

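The nose sits at the pointer. The stub is at (344.1,186.9) top and (267.9,169.4) side, against predictions of (343.9,188.0) and (267.5,169.1), so the plate is home and the gripper is clear. Handing in.

```bash
python3 -c "
from h import *
print(bot.job_done())"
```

```text
the job is handed in; nothing more can be done
None
```

I seated the carrier plate on the three balls and turned the head two clicks until the rib came to the pointer; I then let go and backed the gripper clear. I handed the job in at about 24 s of the 48 s allowed; the final pictures agree with the plate being home, but the hand-in returned no verdict.

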